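# Open the rinsing basin: hang the dipper, start the pump timer against the bench stop

## Task

Get the rinsing basin ready for visitors: hang the dipper that has a hook by that hook over the basin's long rim nearest the robot, cup inside the basin, and let go of it. Then set the loose pump timer down with its plain end square against the middle of the steel bench stop and start it by pushing the button on its other end fully in, the stop taking the push, for about a second. Let the button spring out, leave the timer standing there against the stop and the dipper hanging, and do not shift anything else.

Things in the scene. Friction and masses are not known exactly. Their poses are not given: they have to be found in the camera images.
- basin: Fixed grey stone rinsing basin, an open rectangular trough 200 (x) by 400 (y) by 115 high, walls and floor 16 thick, dry, with three river stones along its far wall. Origin: centre of its underside, z up; its long near wall is the one at -x, towards the robot. Three bamboo poles (28 thick, along x, 250 long) lie fixed across the walls at y = +100, +134 and +168, and a bamboo spout 220 high stands there; the rim is free from y = -185 to +80.
- near_rim (a point): Top of the basin's near long wall, at mid thickness and mid length (basin frame x -92, y 0, z 115). Its x axis points across the wall into the basin, its y axis along the wall.
- dipper: The loose wooden dipper WITH a hook, about 150 g, standing upright: round cup 62 wide, 50 high, with a flat upright handle 8 (x) by 16 (y) at x = -34, reaching to z = 170. Its hook sticks out of the handle to -x, away from the cup: underside of the crown at z = 95, crown 8 thick, gap 30 wide (x -38 to -68), then a leg 7 thick down to z = 69; the hook is 16 wide in y. Origin: centre of its underside, z up.
- hook (a point): Middle of the hook's gap just under the crown of the dipper's hook (dipper frame -53, 0, 95): this rests on the rim when hung, and the cup then hangs about 4 clear of the basin floor, the dipper leaning slightly with its handle on the wall. Axes as the dipper.
- grip (a point): A point on the hooked dipper's handle, above the hook, that is good to grip from above across its 16 width (dipper frame -34, 0, 145). Axes as the dipper.
- timer: The loose pump timer, about 210 g, a grey plastic box 110 (x) by 50 (y) by 48 high with a round dial on top. The start button is on its -x end; the +x end is plain. Origin: centre of its underside, z up.
- timer_back (a point): Centre of the timer's plain +x end (timer frame 55, 0, 25). Axes as the timer.
- button_face (a point): Centre of the outer face of the start button, a grey round stub 34 across that stands out 18 from the timer's -x end, its centre 28 above the timer's underside. Pressed along the timer's +x. Axes as the timer. Moves with the button.
- start_button (a joint): Travel of the spring button in m: 0 out, 0.008 fully in. It takes about 1 N to start and 8 N fully in, and springs back; the timer alone slides on the bench at 1 to 3 N.
- stop: Fixed steel bench stop: an upright plate 110 wide (y) and 60 high whose flat face looks to its own -x, on a foot behind it. Origin: on the bench at the middle of that face; x points into the plate, y along it, z up. The timer is square to it with the button outward when both have the same yaw.
- plain_dipper: Bystander: a loose dipper like the other but WITHOUT a hook, 170 high, handle at x = -34. Origin: centre of its underside, z up.
- jar: Bystander: loose glass jar, 60 wide, 85 high, near the stop. Origin: centre of its underside, z up.
- brush: Bystander: loose brush 170 long lying along its x near the stop, up to 25 high. Origin: middle of its underside.
- pot: Bystander: loose terracotta pot 72 wide, 70 high. Origin: centre of its underside, z up.
- bottle: Bystander: loose white bottle 66 wide, 190 high. Origin: centre of its underside, z up.
- plaques: Bystander: loose wooden block 100 by 80 by 35 high. Origin: centre of its underside, z up.
- tin: Bystander: loose metal tin 90 by 70 by 50 high. Origin: centre of its underside, z up.
Things that resemble listed ones, but are neither listed nor needed, are in the scene too. What is shaped like the dipper but pink or yellow is not meant.

How it is judged:
On the way, in this order (a step that is already met when the one before it is completed fails the run):
1. the hooked dipper hangs by its hook on the basin's near long rim, cup inside, released (x of hook in the frame of basin between -0.118 and -0.066 m and y of hook in the frame of basin between -0.2 and 0.2 m and z of hook in the frame of basin between 0.105 and 0.125 m and x of dipper in the frame of basin above -0.08 m and angle between dipper's own z axis and vertical below 0.22 rad and linear speed of dipper below 0.03 m/s and contact force between the fingers and dipper below 0.1 N), for 0.3 s.
2. the timer's button is pushed in (at least 5 of 8 mm) while the timer bears on the stop with more than 1 N (value of joint start_button above 0.005 m and contact force between timer and stop above 1 N), for 0.3 s.
At the end, for the whole second after the job is handed in: Both released, at rest. Dipper hangs by its hook on the near long rim (hook point within 26 mm of wall middle, 10 mm of rim height), cup inside, leaning < 0.22 rad. Timer upright, plain end within 7 mm of the stop face, 35 mm of its middle, square to 0.12 rad, button out (< 2 mm) (all of step 1 and x of timer_back in the frame of stop between -0.007 and 0.004 m and y of timer_back in the frame of stop between -0.035 and 0.035 m and angle between the x axis of timer and the x axis of stop, either way round below 0.12 rad and angle between timer's own z axis and vertical below 0.08 rad and value of joint start_button below 0.002 m and linear speed of timer below 0.02 m/s); the robot touches nothing.
It fails at once if another loose thing is shifted by more than 20 mm (distance of any of plain_dipper, jar, brush, pot, bottle, plaques, tin from where it was at the start of the episode above 0.02 m).
It fails at once if another upright thing is tipped over (angle between any of plain_dipper, jar, pot, bottle's own z axis and vertical above 0.5 rad).
It also fails if it takes over 72 s, if anything falls off the work surface, if the arm or the gripper's body presses on something with over 40 N, if the wrist force passes 120 N, or if a joint passes its speed limit or range.

## Robot

A 6-joint arm with a two-finger parallel gripper is mounted at the origin on the work surface. World frame = base frame: x ahead of the robot, y to its left, z up, the work surface at z = 0. Lengths are in m, angles in rad, forces in N, time in s.
With the tool pointing down it reaches from about 0.25 to 0.85 m from the base axis. Payload 12.5 kg.
Tool frame: the origin (TCP) lies at the very end of the fingers, on their centre line; the grasp point (between the pads) lies 19 mm behind it; y points along the fingers, z is the direction in which the jaws open and shut, and the axes are right-handed (so a half turn about y gives the same grasp; the last joint's range is limited). The gripper opens to 93 mm and grips with 3 to 60 N. Pads are 15 mm wide; open, the fingers measure 128 mm over their backs; the gripper's body (75 mm by 188 mm) begins 65 mm behind the grasp point.
Start: joints at [1.026, 0.351, 1.652, -0, 1.139, -0.085], TCP at [0.244, 0.493, 0.184] pointing down, gripper open.
Joint ranges: [-2.75, 2.75], [-0.79, 2.1], [0.01, 2.65], [-1.57, 4.71], [0.07, 3.14], [-2.87, 2.87]. Speed limits (rad/s): [2.22, 2.22, 2.79, 3.14, 3.14, 3.14].

## Interface

Orientations are given as a 3x3 rotation matrix whose columns are the frame's x, y, z axes.
In Python, from workcell import env, cams, order gives the robot as it stands.
- The arm moves only by the shell command python3 -m inch 'ROWS' [FORCE]. ROWS is JSON, a list of rows, each a list of 5 numbers: the shift along the tool's x, y, z in m, then the turn about the tool's y in rad, then the opening, from 0 (shut) to 1 (fully open). A call has 1 to 10 rows; each row shifts and turns the commanded pose from where the row before left it, along the tool's axes as they then stand; what a row does not reach is not made up. A row lasts 1/8 s, in which the tool goes at most 62.5 mm and 10.7 degrees, less where a joint would pass 70% of its speed; a pose out of reach is approached as far as the arm can. A call is refused whole if a number of a shift passes 0.0625 or a number of a turn 0.188, either way. A call with a gripper value outside its range is refused whole. The fingers move at their own pace and stop on an object; FORCE is the grip in N (left out, the last holds). Time passes only in rows, so rows that do not move let the fingers close. It gives the time, the measured TCP pose, the force and the opening at its end, in the units of the state.
- env.read_state(): the state, without advancing time (a new reading comes with each control period).
- cams.snapshot(name): name is "scene" or "top" or "wrist"; returns the picture (420x560x3 uint8, blue, green, red); there is no depth.
- cams.calibration(name): a dict with "fov_y" (degrees; the focal length in pixels is half the picture's height over the tangent of half this angle, whatever the lens; pixels are square), "cx", "cy" (the principal point, pixels), "origin" and "orientation" of the camera in the world; the wrist camera has in their place "mount" (4x4, takes a point from camera to tool coordinates, whose origin is the TCP and whose axes are the tool frame's). Camera axes: x right, y up, looking along -z (the intrinsics and any distortion apply to the point x, -y, -z); pixel columns grow to the right and rows downward; lengths in m; the calibration is good to about 2 mm. A picture is of the moment at which its call begins: read the wrist's pose just before it. calibration takes no time and is no camera call.
- order.finish_job(): hands the job in, once; it reports no verdict.
The state is a dict: "time": time; "joints": joint angles; "joint_vel": joint speeds; "joint_efforts": joint torques, N m; "position": TCP position; "orientation": TCP orientation; "ft_force": force on the tool from outside, world axes, zero at the start; "wrist_torque": the same for the moment, N m; "finger_gap": finger opening in m.
Only numpy, scipy, OpenCV 4.12 (cv2) and the standard library are available. Lean on these libraries where they do the work, as an engineer would, in place of code of your own. Each camera call takes 0.05 s, during which the arm holds its last target.

## Working session

There is one attempt and no reset: what is moved stays moved. The work goes in short steps, Python scripts to look and compute and a shell command to move; the robot and the scene stay as the last step left them, time stands still between calls to the robot, and variables do not carry over. Pictures are saved under pics/ and viewed, and the job is handed in when it is done.

```bash
ls; mkdir -p pics; python3 - <<'E'
from workcell import env,cams,order
import cv2,json
s=env.read_state();print({k:(v if isinstance(v,float) else [x for x in v]) if not hasattr(v,'tolist') else v.tolist() for k,v in s.items()})
for n in("scene","top","wrist"):
    cv2.imwrite(f"pics/{n}0.png",cams.snapshot(n));print(n,cams.calibration(n))
E
```

```text
pics
{'time': 0.0, 'joints': [1.0264197460269613, 0.3512268268148955, 1.6524165705949017, 1.7169717547790423e-05, 1.1391202548569122, -0.08455416287088499], 'joint_vel': [0.0016514945432777666, 0.0003984699689964922, -0.0004211782719394, 0.00021023235884714945, -0.0007468069584387954, -0.0015920052924499398], 'joint_efforts': [0.0017123170619015582, -49.73176717758179, -28.526167273521423, 0.06992771755903959, 0.025633517070673406, -8.828063528198982e-05], 'position': [0.24383278421453375, 0.4925644896590656, 0.183209472169403], 'orientation': [[0.8961280930524506, -0.0006197828123459733, 0.443795061612276], [-0.44379547964011773, -0.0009936546694938667, 0.8961275494601177], [-0.00011442541755571607, -0.9999993142595965, -0.0011654986746040131]], 'ft_force': [-0.5142502349659857, -0.09361900572276276, -0.05796840044099906], 'wrist_torque': [-0.013318982080203394, 0.019974287483412814, -0.03529423354711709], 'finger_gap': 0.09285784699589292}
scene {'fov_y': 56.778641073559406, 'cx': 275.3354091507034, 'cy': 211.11402738106372, 'origin': array([0.83273155, 0.53890259, 0.8821412 ]), 'o
[... 196 characters left out ...]
: 281.70144646461097, 'cy': 198.96709949525476, 'origin': array([0.31476322, 0.04292864, 1.48187894]), 'orientation': array([[ 0.0126162 ,  0.99092033, -0.1338571 ],
       [-0.99970104,  0.00969589, -0.02244615],
       [-0.02094448,  0.13410027,  0.99074641]])}
wrist {'fov_y': 64.09318427785418, 'cx': 278.1344592512773, 'cy': 207.91595748272795, 'mount': array([[-1.07111887e-03, -9.55439762e-01, -2.95184204e-01,
        -8.27434089e-02],
       [ 8.63715462e-04,  2.95183380e-01, -9.55440227e-01,
        -2.00789209e-01],
       [ 9.99999053e-01, -1.27834521e-03,  5.09051609e-04,
        -1.68270972e-03],
       [ 0.00000000e+00,  0.00000000e+00,  0.00000000e+00,
         1.00000000e+00]])}
```

View pics/scene0.png

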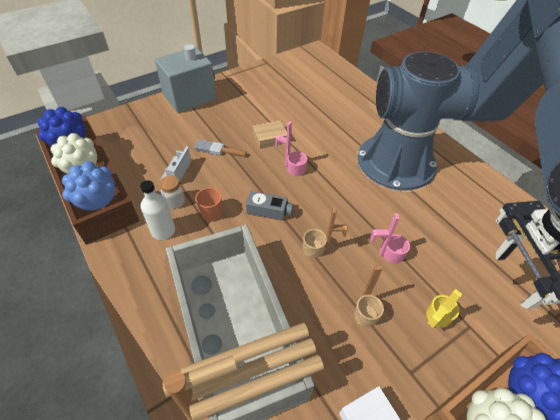

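View pics/top0.png

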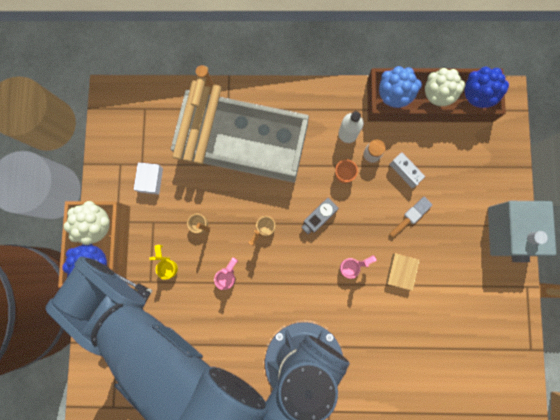

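View pics/wrist0.png

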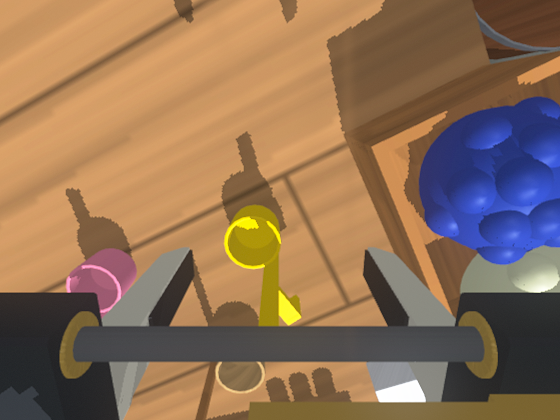

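```bash
cat > h.py <<'E'
import numpy as np,cv2
from workcell import env,cams
def cal(n,st=None):
    c=cams.calibration(n)
    f=210/np.tan(np.radians(c['fov_y'])/2)
    if n=='wrist':
        st=st or env.read_state()
        T=np.eye(4);T[:3,:3]=st['orientation'];T[:3,3]=st['position']
        M=T@np.array(c['mount']);o,R=M[:3,3],M[:3,:3]
    else: o,R=np.array(c['origin']),np.array(c['orientation'])
    return f,c['cx'],c['cy'],o,R
def ray(C,u,v):
    f,cx,cy,o,R=C
    d=R@np.array([(u-cx)/f,-(v-cy)/f,-1]);return o,d/np.linalg.norm(d)
def onz(C,u,v,z):
    o,d=ray(C,u,v);return o+d*(z-o[2])/d[2]
def proj(C,p):
    f,cx,cy,o,R=C
    q=R.T@(np.array(p)-o);return np.array([cx+f*q[0]/-q[2],cy+f*q[1]/q[2]])
def tri(*rays):
    A=np.zeros((3,3));b=np.zeros(3)
    for o,d in rays:
        P=np.eye(3)-np.outer(d,d);A+=P;b+=P@o
    x=np.linalg.solve(A,b)
    return x,[float(np.linalg.norm((np.eye(3)-np.outer(d,d))@(x-o))) for o,d in rays]
def crop(img,x0,y0,x1,y1,s,name):
    c=cv2.resize(img[y0:y1,x0:x1],None,fx=s,fy=s,interpolation=cv2.INTER_CUBIC)
    step=10 if s>=4 else 20
    for x in range((x0+step-1)//step*step,x1,step):
        cv2.line(c,(int((x-x0)*s),0),(int((x-x0)*s),6),(0,0,255),1); cv2.putText(c,str(x),(int((x-x0)*s),16),0,.33,(0,0,255),1)
    for y in range((y0+step-1)//step*step,y1,step):
        cv2.line(c,(0,int((y-y0)*s)),(6,int((y-y0)*s)),(0,0,255),1); cv2.putText(c,str(y),(8,int((y-y0)*s)+4),0,.33,(0,0,255),1)
    cv2.imwrite(name,c)
E
python3 - <<'E'
from h import *
t=cv2.imread('pics/top0.png');s=cv2.imread('pics/scene0.png')
crop(t,170,80,330,200,5,'pics/t_basin.png')
crop(t,230,130,440,280,3.8,'pics/t_mid.png')
crop(s,160,120,350,262,4.2,'pics/s_mid.png')
crop(s,150,220,350,370,4,'pics/s_basin.png')
E
```

```text
(no output)
```

View pics/t_basin.png

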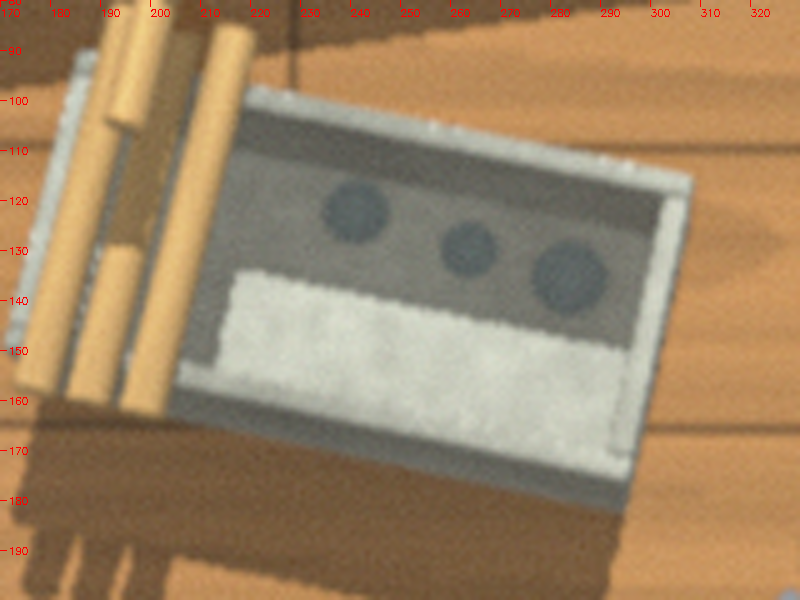

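View pics/t_mid.png

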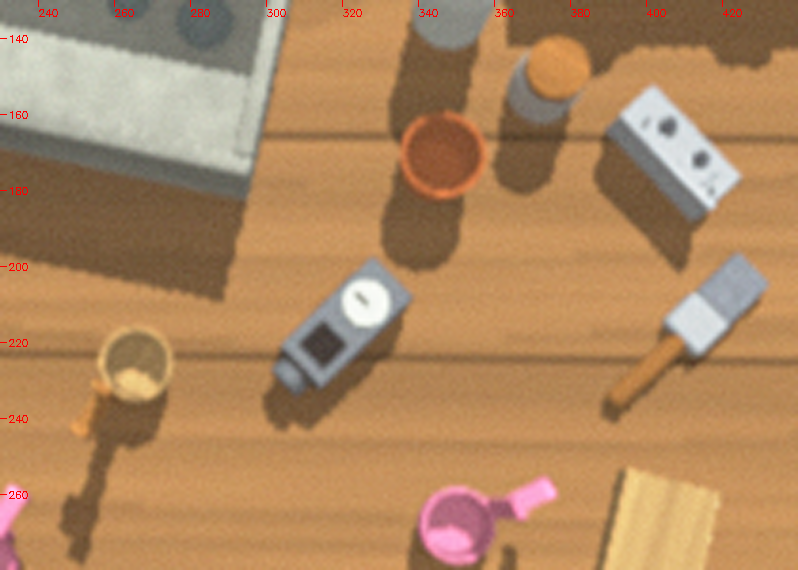

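View pics/s_mid.png

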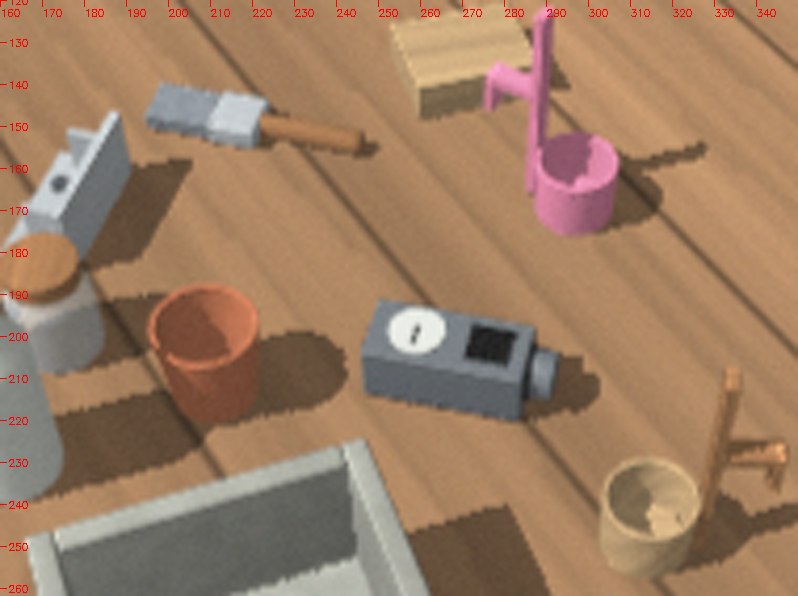

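View pics/s_basin.png

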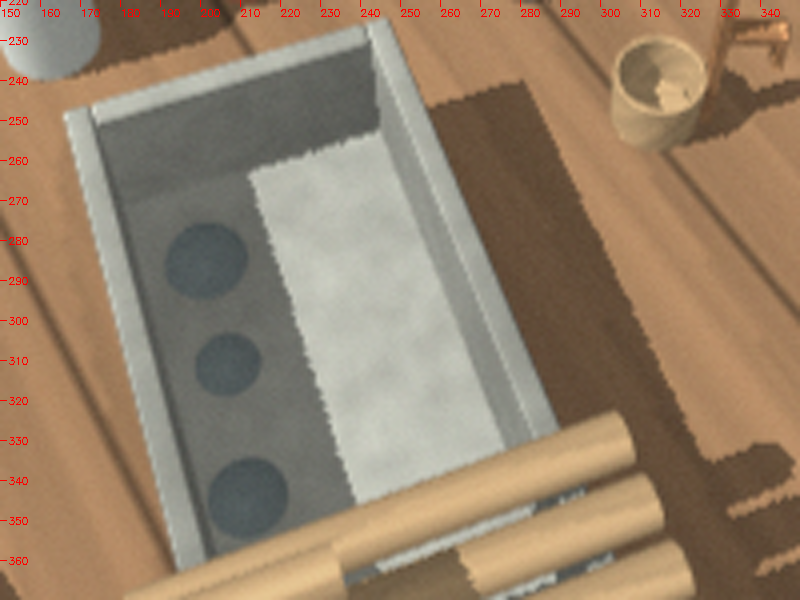

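```bash
python3 - <<'E'
from h import *
np.set_printoptions(precision=4,suppress=True)
T=cal('top');S=cal('scene')
print('basin top cam, z .115')
for n,p in dict(FR=(308,115),NR=(296.3,175.2),FL=(218.5,97),NLin=(206,154)).items(): print(n,onz(T,*p,.115))
print('basin scene')
for n,p in dict(FR=(166,249),NR=(244,224.5),NRin=(242,231),Fl=(193.5,362),NL=(288.5,326),nlin=(278.5,333)).items(): print(n,onz(S,*p,.115))
print('dipper cup rim z=.05', onz(T,265,225.5,.05), 'scene rim', onz(S,315,239.5,.05))
print('handle top tri', tri(ray(T,255,231),ray(S,331.5,209)))
print('handle top z170', onz(T,255,231,.17), onz(S,331.5,209,.17))
print('timer top z48')
for p in [(326,198),(337,209),(300.5,224.5),(312,235.5)]: print('T',onz(T,*p,.048))
for p in [(247.5,192),(285.5,199),(243,205),(282,211.5)]: print('S',onz(S,*p,.048))
print('stop z60')
for p in [(399.5,152.5),(389.5,164),(422.5,176.5),(412.5,188.5)]: print('T',onz(T,*p,.06))
for p in [(184.5,147),(171,185),(182,148)]: print('S',onz(S,*p,.06))
for p in [(189,159)]: print('S0',onz(S,*p,.0))
print('jar lid',onz(T,374,148,.085),'pot',onz(T,344,170,.07),'brush ends',onz(T,424,198,.02),onz(T,390,236,.02))
print('bottle',onz(S,160,222,.0),'plain',onz(T,197,223,.05),'tin',onz(T,148,178,.05))
E
```

```text
basin top cam, z .115
FR [ 0.7655 -0.0051  0.115 ]
NR [0.5736 0.0299 0.115 ]
FL [0.8228 0.2779 0.115 ]
NLin [0.6382 0.3111 0.115 ]
basin scene
FR [ 0.7686 -0.0003  0.115 ]
NR [0.5804 0.0347 0.115 ]
NRin [0.5942 0.0489 0.115 ]
Fl [0.8258 0.266  0.115 ]
NL [0.6321 0.3048 0.115 ]
nlin [0.6572 0.3061 0.115 ]
dipper cup rim z=.05 [0.4226 0.1274 0.05  ] scene rim [0.428  0.1307 0.05  ]
handle top tri (array([0.4003, 0.1456, 0.1726]), [0.004668922246788789, 0.004668922246788779])
handle top z170 [0.3972 0.1491 0.17  ] [0.402  0.1408 0.17  ]
timer top z48
T [ 0.513  -0.0663  0.048 ]
T [ 0.4779 -0.1013  0.048 ]
T [0.4272 0.0146 0.048 ]
T [ 0.3927 -0.022   0.048 ]
S [ 0.4928 -0.103   0.048 ]
S [ 0.4158 -0.0244  0.048 ]
S [ 0.5274 -0.0686  0.048 ]
S [0.4486 0.0076 0.048 ]
stop z60
T [ 0.6609 -0.3007  0.06  ]
T [ 0.623 -0.268  0.06 ]
T [ 0.5833 -0.3717  0.06  ]
T [ 0.5444 -0.339   0.06  ]
S [ 0.5693 -0.354   0.06  ]
S [ 0.6675 -0.2304  0.06  ]
S [ 0.5777 -0.3539  0.06  ]
S0 [ 0.5615 -0.3601  0.    ]
jar lid [ 0.6687 -0.2149  0.085 ] pot [ 0.6002 -0.1217  0.07  ] brush ends [ 0.52   -0.3861  0.02  ] [ 0.3955 -0.2738  0.02  ]
bottle [ 0.7377 -0.1735  0.    ] plain [0.4282 0.3447 0.05  ] tin [0.5726 0.5097 0.05  ]
```

```bash
python3 -m inch '[[0.044,-0.021,-0.039,0,1],[0.044,-0.021,-0.039,0,1],[0.044,-0.021,-0.039,0,1],[0.044,-0.021,-0.039,0,1],[0.044,-0.021,-0.039,0,1],[0.044,-0.021,-0.039,0,1],[0.044,-0.021,-0.039,0,1],[0.044,-0.021,-0.039,0,1],[0,0,0,0.12,1],[0,0,0,0.12,1]]'
python3 - <<'E'
from h import *
from workcell import env
import pickle
s=env.read_state();im=cams.snapshot('wrist');im2=cams.snapshot('top')
pickle.dump(s,open('s1.pkl','wb'))
cv2.imwrite('pics/w1.png',im);cv2.imwrite('pics/top1.png',im2)
E
```

```text
time: 1.4
position: [0.4211, 0.0563, 0.3517]
orientation: [[0.761, -0.0, 0.649], [-0.649, 0.0, 0.761], [-0.0, -1.0, -0.0]]
ft_force: [-0.2, 1.3, 0.3]
finger_gap: 0.0932
```

View pics/w1.png

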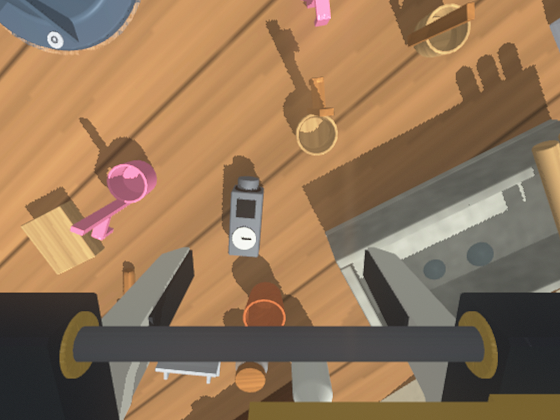

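The wrist view shows the hooked dipper at (317,133) with its hook at (319,85), the timer at (245,218), the basin's near right corner at about (338,262) and the stop at (188,365). I'll crop in for accurate pixels.

```bash
python3 - <<'E'
from h import *
t=cv2.imread('pics/w1.png')
crop(t,220,60,380,180,5,'pics/w1_dip.png')
crop(t,200,160,320,250,6.5,'pics/w1_tim.png')
crop(t,300,100,560,295,3,'pics/w1_bas.png')
E
```

```text
(no output)
```

View pics/w1_dip.png

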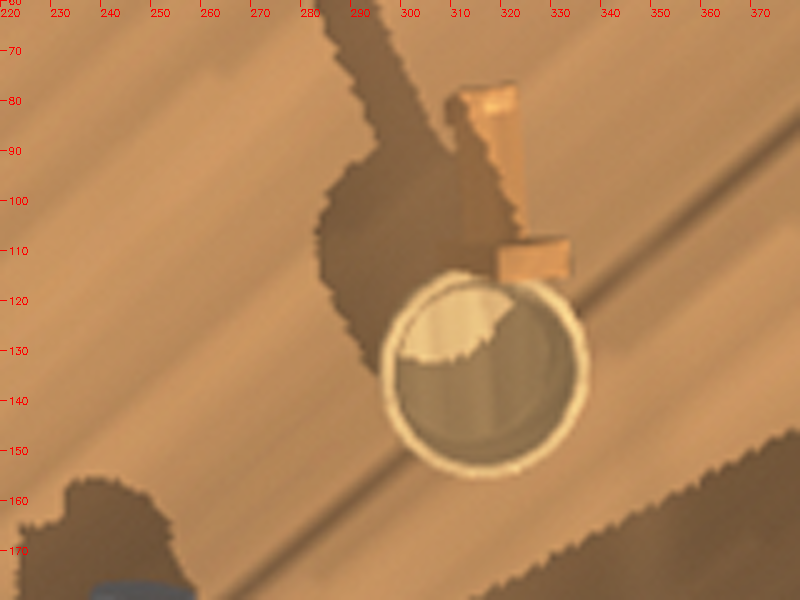

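View pics/w1_tim.png

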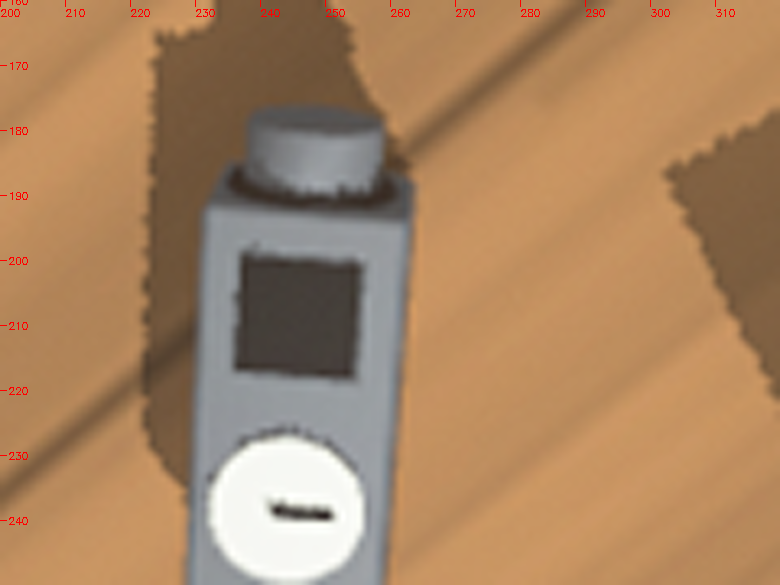

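View pics/w1_bas.png

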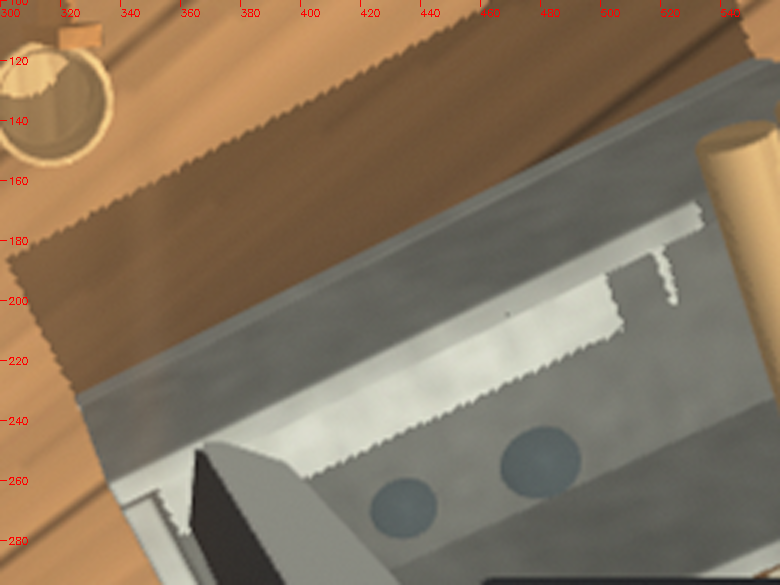

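```bash
python3 - <<'E'
from h import *
import pickle
np.set_printoptions(precision=4,suppress=True)
s=pickle.load(open('s1.pkl','rb'));W=cal('wrist',s);T=cal('top');S=cal('scene')
t=cv2.imread('pics/w1.png')
crop(t,200,225,320,315,6.5,'pics/w1_tim2.png')
crop(t,120,320,300,420,4.4,'pics/w1_stop.png')
crop(cv2.imread('pics/top1.png'),290,100,450,220,5,'pics/t1_stop.png')
print('cup',onz(W,317.3,134.8,.05),onz(T,265.8,226.3,.05),onz(S,315,240,.05))
print('handle top',onz(W,327,112.4,.17))
a=[onz(W,*p,.17) for p in [(319.4,110),(334,107.6),(334.2,115),(319.6,116.4)]];print(np.array(a))
print('hook end top z103',onz(W,318,79.3,.103), onz(W,(468/5+220),78.5,.103),onz(W,515/5+220,77,.103))
print('basin NR',onz(W,336.7,261.7,.115),'rimpt',onz(W,530,167.3,.115))
p,q=onz(W,336.7,261.7,.115),onz(W,530,167.3,.115);d=q-p;print('basin yaw',-np.arctan2(d[0],d[1]))
print('timer btn corners',onz(W,231.8,192.3,.048),onz(W,263.4,193.5,.048),'dial',onz(W,244,238.2,.05))
print(onz(T,328.7,197.9,.048),onz(T,338.4,208.2,.048),onz(T,304.5,222.1,.048),onz(T,314.2,232.1,.048))
print('stop face top edge T',onz(T,390,164.2,.06),onz(T,412.9,188.4,.06))
E
```

```text
cup [0.4271 0.1241 0.05  ] [0.4201 0.1248 0.05  ] [0.4289 0.132  0.05  ]
handle top [0.3984 0.1434 0.17  ]
[[0.391  0.1386 0.17  ]
 [0.3994 0.1524 0.17  ]
 [0.4057 0.1478 0.17  ]
 [0.3965 0.1346 0.17  ]]
hook end top z103 [0.3668 0.1655 0.103 ] [0.3625 0.1619 0.103 ] [0.3687 0.172  0.103 ]
basin NR [0.5762 0.0323 0.115 ] rimpt [0.6321 0.3092 0.115 ]
basin yaw -0.19907859377644657
timer btn corners [ 0.41   -0.0313  0.048 ] [0.4432 0.0048 0.048 ] dial [ 0.4787 -0.0676  0.05  ]
[ 0.5134 -0.0749  0.048 ] [ 0.4806 -0.1058  0.048 ] [0.435 0.002 0.048] [ 0.4035 -0.0289  0.048 ]
stop face top edge T [ 0.6224 -0.2696  0.06  ] [ 0.5447 -0.3403  0.06  ]
```

View pics/w1_tim2.png

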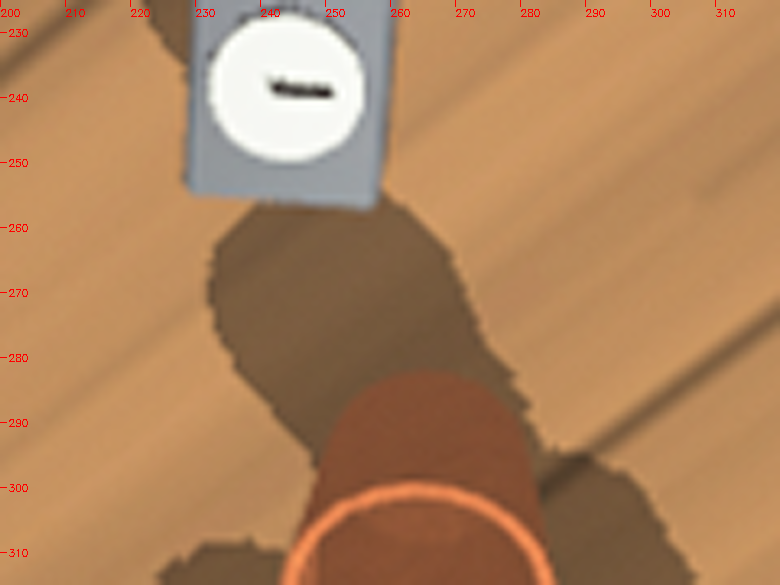

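View pics/w1_stop.png

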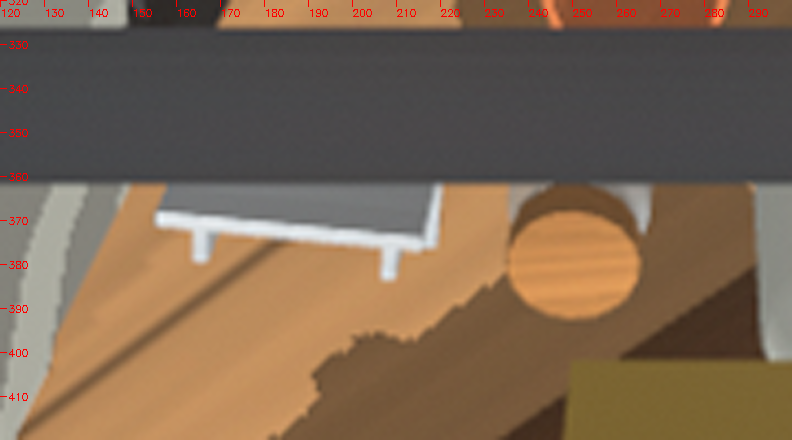

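View pics/t1_stop.png

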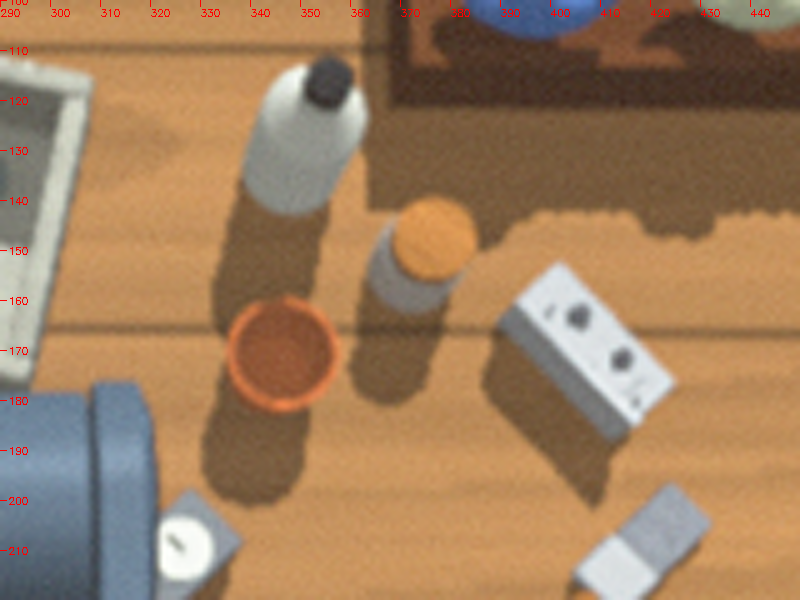

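```bash
python3 -m inch '[[-0.0246,0.04,0.0172,0,1],[-0.0246,0.04,0.0172,0,1],[-0.0246,0.04,0.0172,0,1],[0,0,0,-0.116,1],[0,0,0,0,1]]'
python3 - <<'E'
from h import *
np.set_printoptions(precision=4,suppress=True)
T=cal('top')
a,b=onz(T,393.6,160.4,.06),onz(T,416.4,185.6,.06);d=a-b;print('stop',a,b,(a+b)/2,np.linalg.norm(d),'yaw',-np.arctan2(d[0],d[1]))
a,b=onz(T,389.6,164.4,.0),onz(T,412,188,.0);d=a-b;print('stop',a,b,(a+b)/2,np.linalg.norm(d),'yaw',-np.arctan2(d[0],d[1]))
s=env.read_state();im=cams.snapshot('wrist');print(s['position'])
cv2.imwrite('pics/w2.png',im)
print(proj(cal('wrist',s),[.3984,.1434,.17]))
E
```

```text
time: 2.12
position: [0.3976, 0.1444, 0.2316]
orientation: [[0.836, -0.0, 0.549], [-0.549, -0.0, 0.836], [-0.0, -1.0, -0.0]]
ft_force: [0.2, 0.1, 0.6]
finger_gap: 0.0929
stop [ 0.6349 -0.2813  0.06  ] [ 0.5538 -0.3516  0.06  ] [ 0.5943 -0.3164  0.06  ] 0.10726255251211313 yaw -0.856412706573244
stop [ 0.6347 -0.2815  0.    ] [ 0.5557 -0.3536 -0.    ] [ 0.5952 -0.3175 -0.    ] 0.10689667799402272 yaw -0.8304507046765619
[0.3976 0.1444 0.2316]
[279.9043 211.0099]
```

View pics/w2.png

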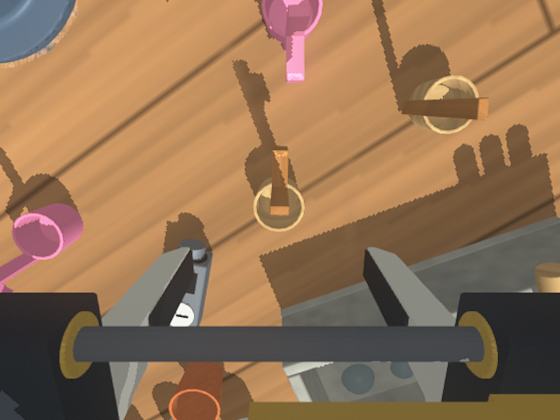

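```bash
python3 -m inch '[[0.0003,0.05,-0.0012,0,1],[0,0.054,0,0,1],[0,0.0016,0,0,1],[0,0,0,0,0],[0,0,0,0,0],[0,0,0,0,0],[0,0,0,0,0],[0,0,0,0,0],[0,0,0,0,0],[0,0,0,0,0]]' 25
```

```text
time: 3.42
position: [0.3974, 0.1429, 0.1261]
orientation: [[0.834, -0.0, 0.551], [-0.551, -0.0, 0.834], [-0.0, -1.0, -0.0]]
ft_force: [-1.2, -0.1, -0.2]
finger_gap: 0.0276
```

```bash
python3 -m inch '[[0,0,0,0,0],[0,0,0,0,0],[0,0,0,0,0],[0,0,0,0,0]]'
```

```text
time: 3.92
position: [0.3974, 0.1429, 0.1261]
orientation: [[0.834, -0.0, 0.551], [-0.551, 0.0, 0.834], [-0.0, -1.0, -0.0]]
ft_force: [-0.6, 0.3, -1.1]
finger_gap: 0.0155
```

```bash
python3 -m inch '[[0,-0.05,0,0,0],[0,-0.05,0,0,0],[0,-0.055,0,0,0],[0,0,0,-0.128,0],[0,0,0,-0.128,0],[0,0,0,-0.128,0],[0.053,0,0.0168,0,0],[0.053,0,0.0168,0,0],[0.053,0,0.0168,0,0],[0.053,0,0.0168,0,0]]'
python3 - <<'E'
from h import *
s=env.read_state();im=cams.snapshot('wrist');print(s['position'],s['ft_force'],s['finger_gap'])
import pickle;pickle.dump(s,open('s3.pkl','wb'))
cv2.imwrite('pics/w3.png',im)
cv2.imwrite('pics/sc3.png',cams.snapshot('scene'))
E
```

```text
time: 5.18
position: [0.62, 0.1667, 0.2805]
orientation: [[0.98, -0.001, 0.199], [-0.199, -0.0, 0.98], [-0.001, -1.0, -0.0]]
ft_force: [1.2, -0.5, -1.7]
finger_gap: 0.0153
[0.6200019  0.16673762 0.28048118] [ 1.23900076 -0.50571169 -1.70193643] 0.015294988960077515
```

View pics/w3.png

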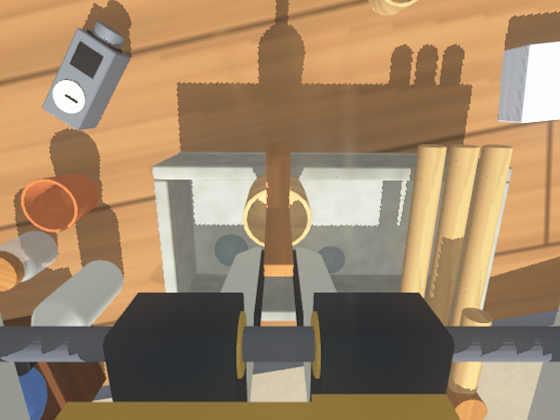

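View pics/sc3.png

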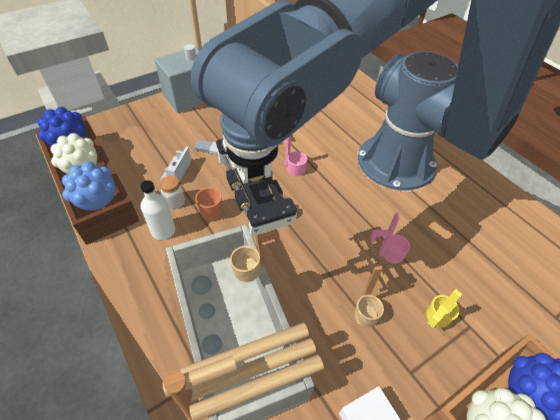

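```bash
python3 - <<'E'
from h import *
t=cv2.imread('pics/w3.png')
crop(t,140,130,300,250,5,'pics/w3a.png')
crop(t,260,130,440,265,4.4,'pics/w3b.png')
crop(cv2.imread('pics/sc3.png'),200,190,320,280,6.5,'pics/sc3a.png')
E
```

```text
(no output)
```

View pics/w3a.png

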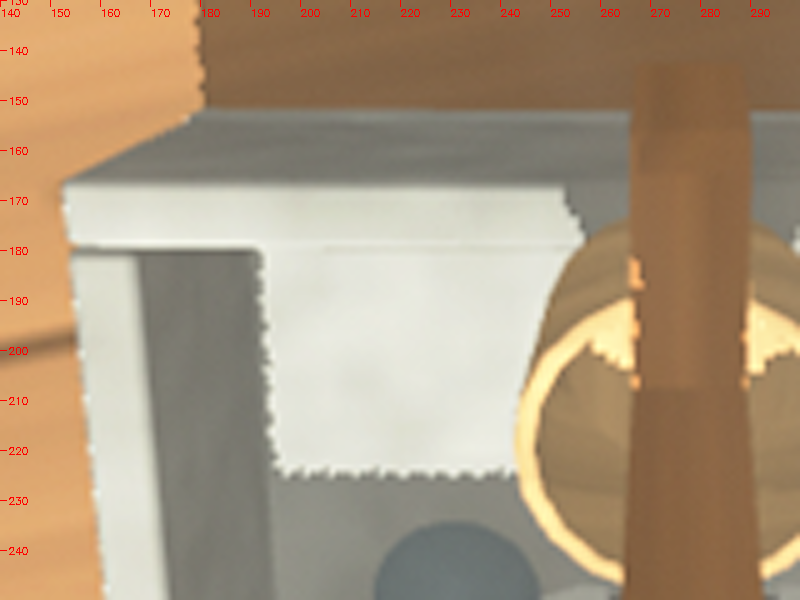

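View pics/w3b.png

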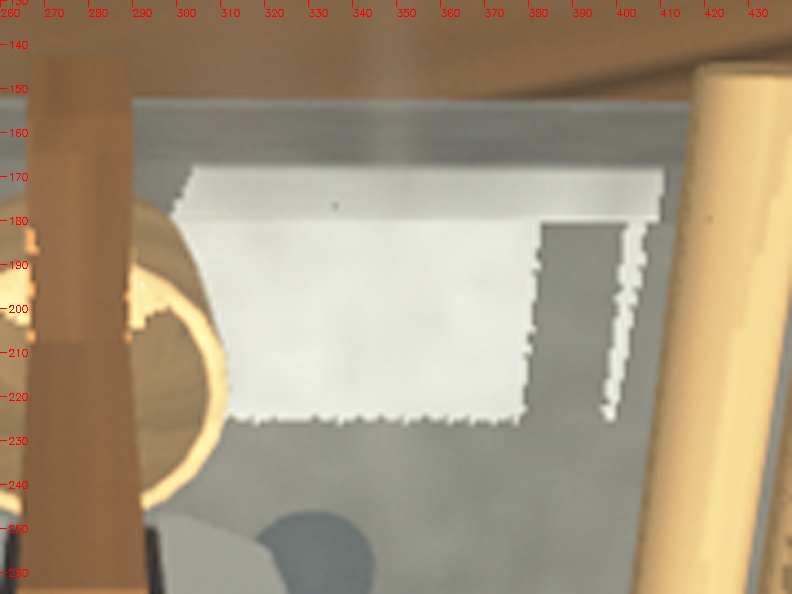

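View pics/sc3a.png

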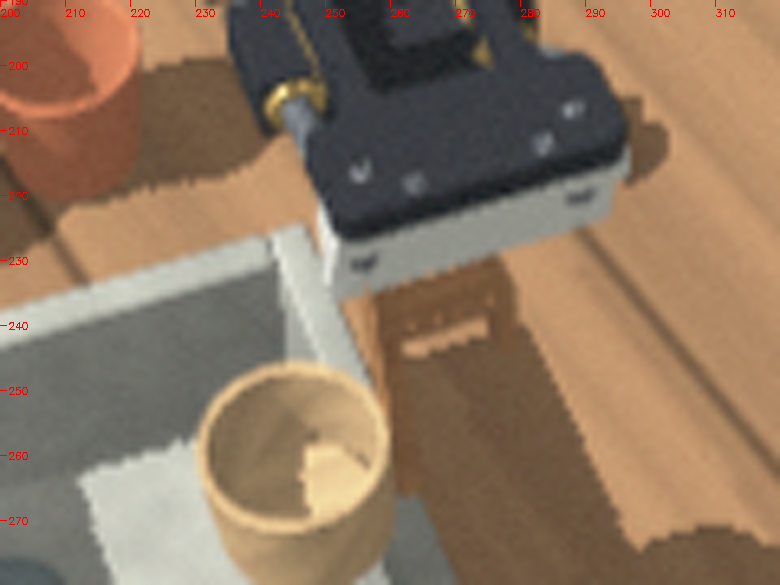

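```bash
python3 - <<'E'
from h import *
import pickle
np.set_printoptions(precision=4,suppress=True)
s=pickle.load(open('s3.pkl','rb'));W=cal('wrist',s)
R=np.array(s['orientation']);p=np.array(s['position'])
for n,(u,v) in dict(o1=(152.5,166.8),o2=(245,167),o3=(305,167.5),o4=(405,168),i1=(160,179.7),i2=(245,179.5),i3=(305,179.8),i4=(400,180)).items():
    q=onz(W,u,v,.115);print(n,q,'tool',R.T@(q-p))
for n,t in dict(endtop=(-.041,.0231,0),legbot=(-.041,.0571,0),legin=(-.034,.0571,0),crown_under_out=(-.034,.031,0),handletop_b=(-.004,-.044,0),handletop_f=(.004,-.044,0),cupc=(.034,.0761,0)).items():
    print(n,proj(W,p+R@np.array(t)))
E
```

```text
o1 [0.575  0.0327 0.115 ] tool [-0.0173  0.1656 -0.1403]
o2 [0.5954 0.1325 0.115 ] tool [-0.0172  0.1655 -0.0383]
o3 [0.6089 0.1972 0.115 ] tool [-0.0167  0.1655  0.0278]
o4 [0.6312 0.3051 0.115 ] tool [-0.0163  0.1654  0.1379]
i1 [0.5906 0.0364 0.115 ] tool [-0.0028  0.1655 -0.1335]
i2 [0.609  0.1294 0.115 ] tool [-0.0032  0.1655 -0.0387]
i3 [0.6226 0.1948 0.115 ] tool [-0.0029  0.1655  0.0281]
i4 [0.6436 0.2985 0.115 ] tool [-0.0028  0.1654  0.1339]
endtop [280.6571 169.7572]
legbot [280.3914 161.5506]
legin [280.3639 170.5173]
crown_under_out [280.5567 177.508 ]
handletop_b [281.2052 264.8654]
handletop_f [281.1476 278.71  ]
cupc [280.0223 241.8792]
```

```bash
python3 - <<'E'
from h import *
import pickle
np.set_printoptions(precision=1,suppress=True)
s=pickle.load(open('s3.pkl','rb'));W=cal('wrist',s)
R=np.array(s['orientation']);p=np.array(s['position'])
def P(x,z,th,dx=0,y=0):
    a,b=x+34,z-145 # mm rel grip, b up
    X=a*np.cos(th)+b*np.sin(th)+dx; Z=-a*np.sin(th)+b*np.cos(th)
    return proj(W,p+R@np.array([X/1e3,-.019-Z/1e3,y/1e3]))
pts=dict(htop_b=(-38,170),htop_f=(-30,170),crown_at_handle=(-38,103),endtop=(-75,103),legbot_out=(-75,69),legbot_in=(-68,69),crown_under_h=(-38,95),hbot=(-38,0),cuprim=(0,50),cupfar=(31,50),cupnear=(-31,50),cupbot_near=(-31,0))
for th in (0,.05,.1,.15,.2,.25):
    print(th,{k:float(round(P(*v,th)[1],1)) for k,v in pts.items()})
E
python3 - <<'E'
import sys;sys.path.insert(0,'.')
from h import *
t=cv2.imread('pics/w3.png')
c=cv2.cvtColor(t,cv2.COLOR_BGR2GRAY)
print([int(x) for x in c[132:300:2,278]])
crop(t,230,130,330,290,4,'pics/w3c.png')
E
```

```text
0 {'htop_b': 264.9, 'htop_f': 278.7, 'crown_at_handle': 221.5, 'endtop': 169.8, 'legbot_out': 161.6, 'legbot_in': 170.5, 'crown_under_h': 217.9, 'hbot': 187.2, 'cuprim': 241.9, 'cupfar': 273.2, 'cupnear': 208.7, 'cupbot_near': 194.0}
0.05 {'htop_b': 267.2, 'htop_f': 280.6, 'crown_at_handle': 218.9, 'endtop': 167.3, 'legbot_out': 157.1, 'legbot_in': 166.2, 'crown_under_h': 214.8, 'hbot': 180.2, 'cuprim': 236.3, 'cupfar': 266.8, 'cupnear': 203.4, 'cupbot_near': 186.9}
0.1 {'htop_b': 269.5, 'htop_f': 282.4, 'crown_at_handle': 216.2, 'endtop': 165.0, 'legbot_out': 152.8, 'legbot_in': 161.8, 'crown_under_h': 211.7, 'hbot': 173.2, 'cuprim': 230.6, 'cupfar': 260.5, 'cupnear': 198.2, 'cupbot_near': 179.9}
0.15 {'htop_b': 271.7, 'htop_f': 284.1, 'crown_at_handle': 213.6, 'endtop': 162.8, 'legbot_out': 148.5, 'legbot_in': 157.6, 'crown_under_h': 208.6, 'hbot': 166.1, 'cuprim': 225.0, 'cupfar': 254.3, 'cupnear': 192.9, 'cupbot_near': 172.9}
0.2 {'htop_b': 273.9, 'htop_f': 285.7, 'crown_at_handle': 211.1, 'endtop': 160.8, 'legbot_out': 144.3, 'legbot_in': 153.4, 'crown_under_h': 205.7, 'hbot': 159.1, 'cuprim': 219.4, 'cupfar': 248.0, 'cupnear': 187.7, 'cupbot_near': 165.9}
0.25 {'htop_b': 276.0, 'htop_f': 287.2, 'crown_at_handle': 208.6, 'endtop': 158.9, 'legbot_out': 140.2, 'legbot_in': 149.3, 'crown_under_h': 202.8, 'hbot': 152.0, 'cuprim': 213.8, 'cupfar': 241.8, 'cupnear': 182.6, 'cupbot_near': 158.8}
[104, 103, 103, 105, 104, 102, 102, 103, 102, 102, 103, 104, 107, 110, 111, 110, 111, 115, 115, 115, 115, 117, 117, 117, 117, 117, 117, 119, 117, 119, 117, 118, 117, 118, 118, 116, 117, 118, 109, 108, 109, 109, 108, 109, 109, 107, 108, 109, 108, 108, 109, 108, 109, 108, 108, 108, 107, 107, 107, 107, 107, 106, 106, 107, 106, 104, 131, 195, 197, 198, 197, 197, 162, 121, 123, 120, 118, 117, 116, 115, 115, 114, 114, 113]
```

View pics/w3c.png

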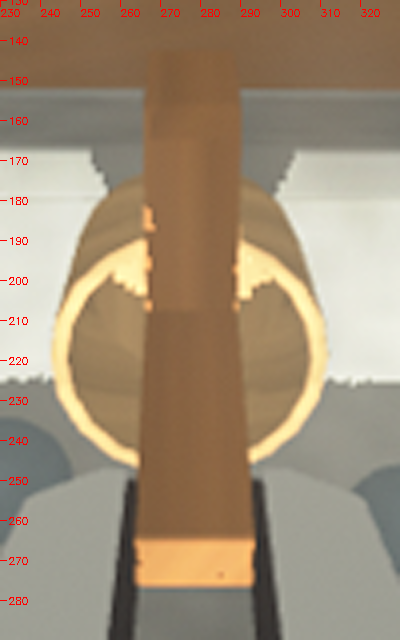

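```bash
python3 -m inch '[[0.034,0,0,0,0],[0,0.035,0,0,0],[0,0.035,0,0,0],[0,0.0255,0,0,0],[0,0,0,0,0]]'
python3 - <<'E'
from h import *
s=env.read_state();im=cams.snapshot('wrist');print(s['position'],s['ft_force'],s['finger_gap'])
import pickle;pickle.dump(s,open('s4.pkl','wb'))
cv2.imwrite('pics/w4.png',im)
crop(im,180,60,380,300,2.5,'pics/w4c.png')
cv2.imwrite('pics/sc4.png',cams.snapshot('scene'))
crop(cv2.imread('pics/sc4.png'),200,190,320,280,6.5,'pics/sc4a.png')
E
```

```text
time: 5.9
position: [0.6502, 0.1597, 0.1836]
orientation: [[0.98, -0.005, 0.198], [-0.198, -0.001, 0.98], [-0.004, -1.0, -0.002]]
ft_force: [-0.1, -0.4, -1.8]
finger_gap: 0.0154
[0.65022169 0.15971676 0.18362388] [-0.14882653 -0.407245   -1.76587681] 0.015373227218872347
```

View pics/w4c.png

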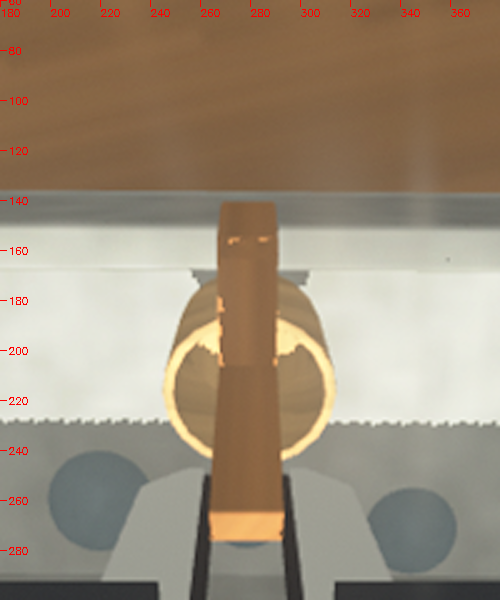

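View pics/sc4a.png

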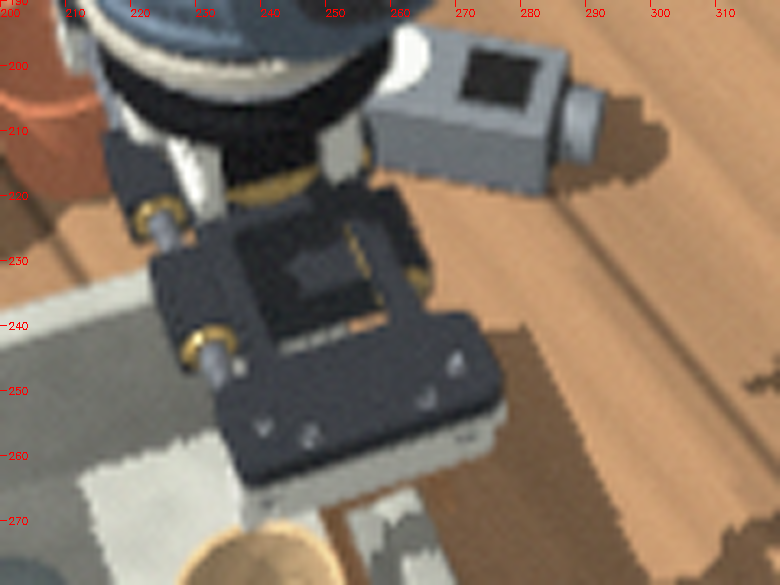

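```bash
python3 - <<'E'
from h import *
import pickle
np.set_printoptions(precision=4,suppress=True)
s=pickle.load(open('s4.pkl','rb'));W=cal('wrist',s)
R=np.array(s['orientation']);p=np.array(s['position'])
for u,v in [(230,150.5),(330,150.5),(230,167.5),(330,167.5)]:
    q=onz(W,u,v,.115);print(q,R.T@(q-p))
print(env.read_state()['position'],env.read_state()['orientation'])
def P(x,z,th,dx=0,y=0):
    a,b=x+34,z-145
    X=a*np.cos(th)+b*np.sin(th)+dx; Z=-a*np.sin(th)+b*np.cos(th)
    return proj(W,p+R@np.array([X/1e3,-.019-Z/1e3,y/1e3]))
pts=dict(htop_b=(-38,170),htop_f=(-30,170),crown_at_handle=(-38,103),endtop=(-75,103),legbot_out=(-75,69),cupfar=(31,50))
for th in (.1,.14,.165,.19):
    print(th,{k:float(round(P(*v,th,-3.7)[1],1)) for k,v in pts.items()})
E
```

```text
[0.595  0.1297 0.115 ] [-0.0479  0.0689 -0.0402]
[0.6107 0.2081 0.115 ] [-0.048   0.0688  0.0397]
[0.6083 0.1265 0.115 ] [-0.0342  0.0688 -0.0408]
[0.6243 0.206  0.115 ] [-0.0343  0.0687  0.0403]
[0.6519 0.16   0.1867] [[ 0.9801  0.0007  0.1984]
 [-0.1984  0.0001  0.9801]
 [ 0.0007 -1.      0.0002]]
0.1 {'htop_b': 263.0, 'htop_f': 276.1, 'crown_at_handle': 211.2, 'endtop': 159.4, 'legbot_out': 147.8, 'cupfar': 256.9}
0.14 {'htop_b': 264.8, 'htop_f': 277.5, 'crown_at_handle': 209.1, 'endtop': 157.6, 'legbot_out': 144.3, 'cupfar': 251.9}
0.165 {'htop_b': 266.0, 'htop_f': 278.4, 'crown_at_handle': 207.8, 'endtop': 156.5, 'legbot_out': 142.1, 'cupfar': 248.7}
0.19 {'htop_b': 267.1, 'htop_f': 279.2, 'crown_at_handle': 206.5, 'endtop': 155.4, 'legbot_out': 140.0, 'cupfar': 245.6}
```

```bash
python3 -m inch '[[-0.005,0,0,0,0],[-0.005,0,0,0,0],[0,0,0,0,0],[0,0,0,0,0]]'
python3 - <<'E'
from h import *
s=env.read_state();im=cams.snapshot('wrist');print(s['position'],s['ft_force'],s['finger_gap'])
import pickle;pickle.dump(s,open('s5.pkl','wb'))
cv2.imwrite('pics/w5.png',im)
crop(im,180,60,380,300,2.5,'pics/w5c.png')
E
```

```text
time: 6.5
position: [0.6422, 0.162, 0.1859]
orientation: [[0.98, 0.001, 0.198], [-0.198, 0.0, 0.98], [0.001, -1.0, 0.0]]
ft_force: [0.0, 0.3, -1.3]
finger_gap: 0.0157
[0.64216591 0.16196865 0.18593447] [ 0.01783859  0.29094448 -1.28777072] 0.01569929047724448
```

View pics/w5c.png

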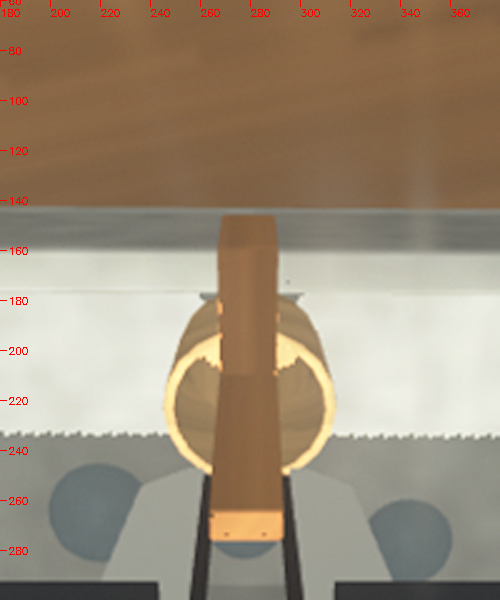

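```bash
python3 -m inch '[[0,0.012,0,0,0],[0,0.012,0,0,0],[0,0.01,0,0,0],[0,0,0,0,0],[0,0,0,0,0]]'
python3 - <<'E'
from h import *
s=env.read_state();im=cams.snapshot('wrist');print(s['position'],s['ft_force'],s['finger_gap'])
crop(im,180,60,380,300,2.5,'pics/w6c.png')
E
```

```text
time: 7.18
position: [0.6422, 0.162, 0.1518]
orientation: [[0.98, 0.0, 0.198], [-0.198, 0.0, 0.98], [0.0, -1.0, 0.0]]
ft_force: [0.7, 0.1, -1.0]
finger_gap: 0.0156
[0.64216384 0.16195093 0.15180197] [ 0.72257673  0.10962549 -0.95880503] 0.015649053890151258
```

View pics/w6c.png

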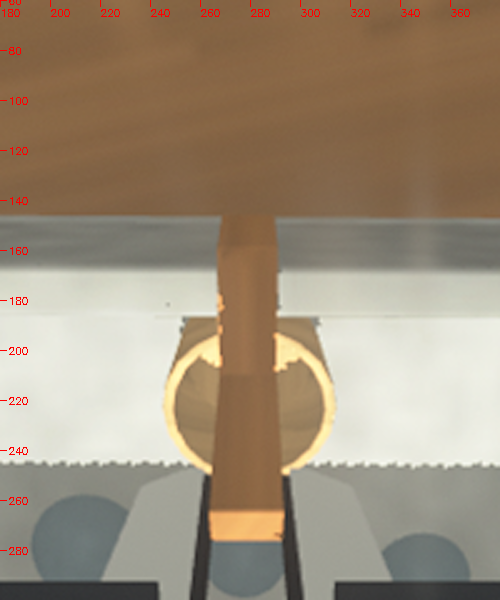

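```bash
for i in 1; do python3 -m inch '[[0,0.005,0,0,0],[0,0,0,0,0],[0,0,0,0,0]]'; python3 -m inch '[[0,0.002,0,0,0],[0,0,0,0,0],[0,0,0,0,0]]'; python3 -m inch '[[0,0.002,0,0,0],[0,0,0,0,0],[0,0,0,0,0]]'; done
```

```text
time: 7.6
position: [0.6427, 0.1623, 0.1483]
orientation: [[0.98, 0.002, 0.198], [-0.198, 0.001, 0.98], [0.002, -1.0, 0.001]]
ft_force: [-2.1, 0.2, 7.9]
finger_gap: 0.0156
time: 7.98
position: [0.6434, 0.1626, 0.1482]
orientation: [[0.98, 0.005, 0.198], [-0.198, 0.001, 0.98], [0.005, -1.0, 0.002]]
ft_force: [-3.8, 0.9, 19.9]
finger_gap: 0.0152
time: 8.35
position: [0.6441, 0.163, 0.1479]
orientation: [[0.98, 0.007, 0.198], [-0.198, 0.002, 0.98], [0.007, -1.0, 0.004]]
ft_force: [-6.6, 0.9, 28.7]
finger_gap: 0.0156
```

```bash
python3 -m inch '[[0,-0.008,0,0,0],[0,0,0,0,0],[-0.005,0,0,0,0],[-0.005,0,0,0,0],[0,0,0,0,0],[0,0,0,0,0]]'; python3 -m inch '[[0,0.003,0,0,0],[0,0,0,0,0],[0,0,0,0,0]]';  python3 - <<'E'
from h import *
s=env.read_state();im=cams.snapshot('wrist');print(s['position'],s['ft_force'],s['finger_gap'])
import pickle;pickle.dump(s,open('s7.pkl','wb'))
cv2.imwrite('pics/w7.png',im)
crop(im,180,60,380,300,2.5,'pics/w7c.png')
E
```

```text
time: 9.1
position: [0.6322, 0.1639, 0.1504]
orientation: [[0.98, -0.0, 0.198], [-0.198, -0.0, 0.98], [-0.0, -1.0, -0.0]]
ft_force: [0.1, 0.2, -2.3]
finger_gap: 0.0154
time: 9.48
position: [0.6322, 0.1639, 0.1475]
orientation: [[0.98, -0.0, 0.198], [-0.198, -0.0, 0.98], [-0.0, -1.0, -0.0]]
ft_force: [1.3, -0.2, -2.8]
finger_gap: 0.0152
[0.63221214 0.16392797 0.1475185 ] [ 1.32305688 -0.18158672 -2.7578373 ] 0.015220892237375093
```

View pics/w7c.png

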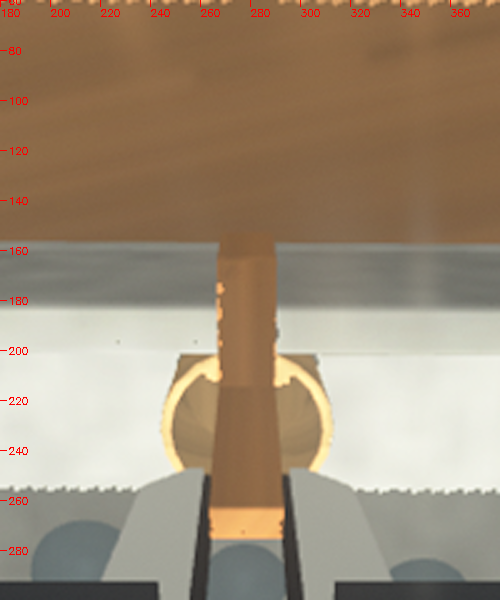

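```bash
python3 -m inch '[[0,0.002,0,0,0],[0,0,0,0,0],[0,0,0,0,0]]'; python3 -m inch '[[0,0.0015,0,0,0],[0,0,0,0,0],[0,0,0,0,0]]'
```

```text
time: 9.9
position: [0.6322, 0.1639, 0.1456]
orientation: [[0.98, -0.0, 0.198], [-0.198, 0.0, 0.98], [-0.0, -1.0, -0.0]]
ft_force: [0.4, -0.2, -2.4]
finger_gap: 0.0153
time: 10.28
position: [0.6325, 0.1641, 0.1451]
orientation: [[0.98, 0.001, 0.198], [-0.198, 0.0, 0.98], [0.001, -1.0, 0.001]]
ft_force: [-2.3, 0.0, 6.4]
finger_gap: 0.0155
```

```bash
python3 -m inch '[[0,0,0,0,0.3],[0,0,0,0,0.3],[0,0,0,0,0.5],[0,0,0,0,0.5],[0,0,0,0,0.5],[0,0,0,0,0.5]]'; python3 - <<'E'
from h import *
s=env.read_state();im=cams.snapshot('wrist');print(s['position'],s['ft_force'],s['finger_gap'])
crop(im,180,60,380,300,2.5,'pics/w8c.png')
E
```

```text
time: 11.02
position: [0.6322, 0.1639, 0.1441]
orientation: [[0.98, -0.0, 0.199], [-0.199, -0.0, 0.98], [-0.0, -1.0, -0.0]]
ft_force: [-0.4, 0.1, 0.4]
finger_gap: 0.0461
[0.63223521 0.16390206 0.14411784] [-0.41347059  0.13566776  0.40050968] 0.04614250562056919
```

View pics/w8c.png

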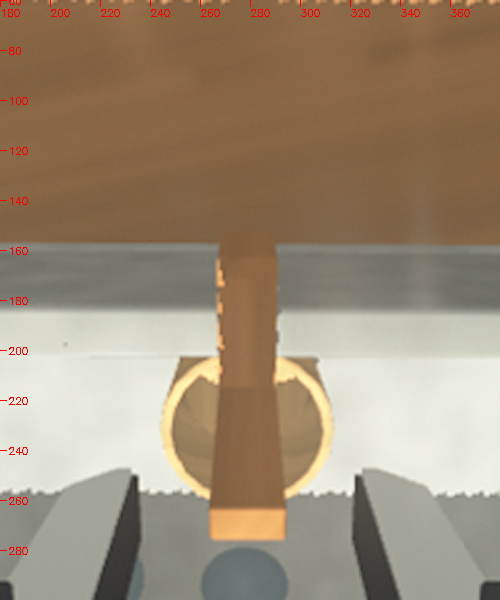

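```bash
python3 -m inch '[[0,-0.04,0,0,0.5],[0,-0.055,0,0,0.5],[0,-0.055,0,0,0.7],[0,0,0,0.136,0.85],[0,0,0,0.136,0.85],[0,0,0,0.136,0.85],[0,0,0,0.136,0.85],[0.0048,0,-0.054,0,0.85],[0.0048,0,-0.054,0,0.85],[0.0048,0,-0.054,0,0.85]]';python3 -m inch '[[0.0048,0,-0.054,0,0.85],[0.0048,0,-0.054,0,0.85],[0,0,0,0,0.85]]'; python3 - <<'E'
from h import *
s=env.read_state();im=cams.snapshot('wrist');print(s['position'],s['ft_force'],s['finger_gap'])
import pickle;pickle.dump(s,open('s9.pkl','wb'))
cv2.imwrite('pics/w9.png',im);sc=cams.snapshot('scene');cv2.imwrite('pics/sc9.png',sc)
E
```

```text
time: 12.32
position: [0.5319, 0.0338, 0.2941]
orientation: [[0.736, 0.0, 0.677], [-0.677, -0.0, 0.736], [0.0, -1.0, 0.0]]
ft_force: [0.1, -1.4, 0.2]
finger_gap: 0.0786
time: 12.7
position: [0.4658, -0.0529, 0.2947]
orientation: [[0.734, 0.001, 0.68], [-0.68, -0.001, 0.734], [0.001, -1.0, 0.0]]
ft_force: [0.3, 0.5, -0.3]
finger_gap: 0.079
[ 0.46575223 -0.0529209   0.29468832] [ 0.29659955  0.5193175  -0.2972661 ] 0.079003595372788
```

View pics/w9.png

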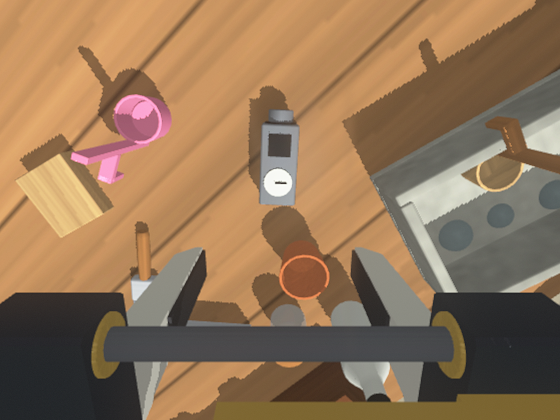

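View pics/sc9.png

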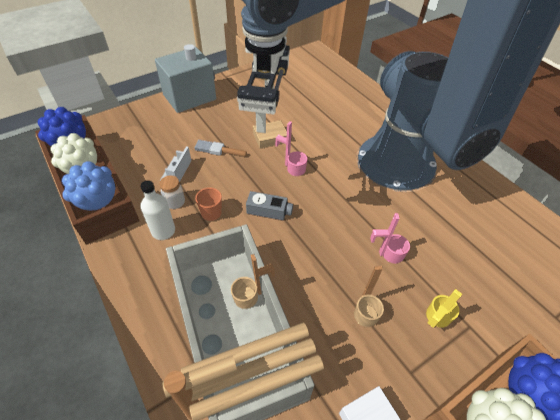

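```bash
python3 - <<'E'
from h import *
crop(cv2.imread('pics/w9.png'),230,95,330,215,5,'pics/w9c.png')
crop(cv2.imread('pics/w9.png'),110,260,340,420,3.4,'pics/w9d.png')
E
```

```text
(no output)
```

View pics/w9c.png

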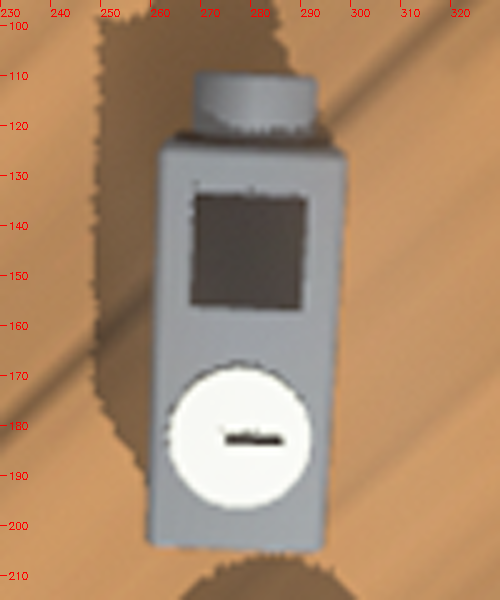

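View pics/w9d.png

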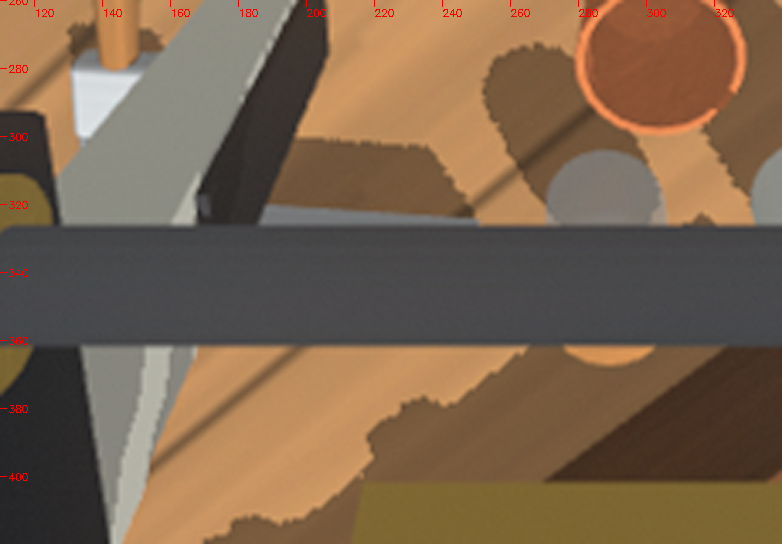

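```bash
python3 - <<'E'
from h import *
import pickle
np.set_printoptions(precision=4,suppress=True)
s=pickle.load(open('s9.pkl','rb'));W=cal('wrist',s)
a,b,c,d=[onz(W,*q,.048)for q in [(261.8,124.5),(299.2,126),(259.5,204),(294.8,205.3)]]
print(a,b,c,d,'ctr',(a+b+c+d)/4,'len',np.linalg.norm((c+d-a-b)/2),'w',np.linalg.norm(a-b),np.linalg.norm(c-d))
x=(c+d-a-b)/2;print('yaw x',np.arctan2(x[1],x[0]));y=(b-a+d-c)/2;print('yaw y',-np.arctan2(y[0],y[1]))
p,q=onz(W,187,321.5,0),onz(W,248,325,0);d=q-p
print('stop base',p,q,'yaw',-np.arctan2(d[0],d[1]))
S=env.read_state();print(S['position'],S['orientation'])
E
```

```text
[ 0.4084 -0.0312  0.048 ] [0.4427 0.0031 0.048 ] [ 0.4841 -0.1077  0.048 ] [ 0.5188 -0.0729  0.048 ] ctr [ 0.4635 -0.0522  0.048 ] len 0.10760783023717893 w 0.04855656060026601 0.04917830832563768
yaw x -0.7872925237870028
yaw y -0.7846718159069982
stop base [ 0.5608 -0.3577  0.    ] [ 0.6374 -0.2853  0.    ] yaw -0.8131927350664526
[ 0.4673 -0.0511  0.2945] [[ 0.7352  0.0008  0.6778]
 [-0.6778  0.      0.7352]
 [ 0.0006 -1.      0.0006]]
```

```bash
python3 -m inch '[[0,0,0,0.041,0.85],[-0.0019,0.0565,-0.0035,0,0.85],[0,0.0565,0,0,0.85],[0,0.0565,0,0,0.85],[0,0.0565,0,0,0.85],[0,0.04,0,0,0.85],[0,0.0165,0,0,0.85],[0,0,0,0,0.85]]' 30; python3 -m inch '[[0,0,0,0,0],[0,0,0,0,0],[0,0,0,0,0],[0,0,0,0,0],[0,0,0,0,0],[0,0,0,0,0]]' 30
```

```text
time: 13.8
position: [0.4631, -0.0511, 0.0104]
orientation: [[0.708, -0.002, 0.706], [-0.706, 0.001, 0.708], [-0.002, -1.0, -0.001]]
ft_force: [-0.5, 0.1, -0.4]
finger_gap: 0.0791
time: 14.55
position: [0.4637, -0.0522, 0.012]
orientation: [[0.707, 0.001, 0.707], [-0.707, -0.0, 0.707], [0.001, -1.0, 0.001]]
ft_force: [-0.1, 1.6, 5.5]
finger_gap: 0.0474
```

```bash
python3 -m inch '[[0,0,0,0,0],[0,-0.03,0,0,0],[0,-0.03,0,0,0],[0,0,0,0.045,0],[0.0549,0,-0.0209,0,0],[0.0549,0,-0.0209,0,0],[0.0549,0,-0.0209,0,0],[0.0549,0,-0.0209,0,0],[0,0,0,0,0],[0,0,0,0,0]]'; python3 - <<'E'
from h import *
s=env.read_state();im=cams.snapshot('wrist');print(s['position'],s['ft_force'],s['finger_gap'])
import pickle;pickle.dump(s,open('s10.pkl','wb'))
cv2.imwrite('pics/w10.png',im);sc=cams.snapshot('scene');cv2.imwrite('pics/sc10.png',sc);t=cams.snapshot('top');cv2.imwrite('pics/t10.png',t)
crop(t,330,110,490,230,5,'pics/t10c.png')
E
```

```text
time: 15.8
position: [0.5492, -0.27, 0.0711]
orientation: [[0.675, -0.001, 0.738], [-0.738, 0.001, 0.675], [-0.001, -1.0, -0.0]]
ft_force: [0.2, 0.6, -0.3]
finger_gap: 0.0003
[ 0.54918678 -0.27001226  0.07111612] [ 0.18445697  0.56465151 -0.3200292 ] 0.000331321496272956
```

View pics/w10.png

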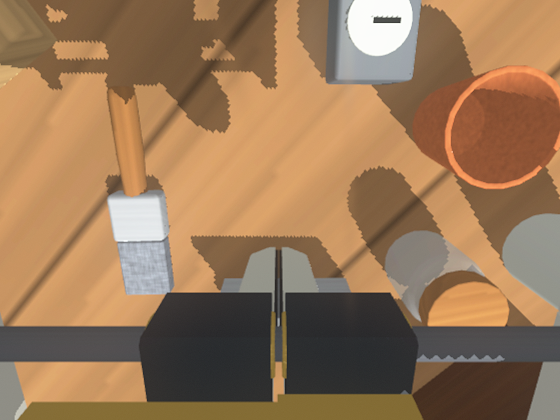

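View pics/sc10.png

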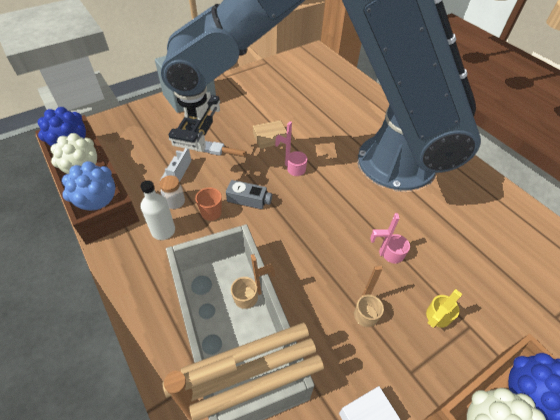

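View pics/t10c.png

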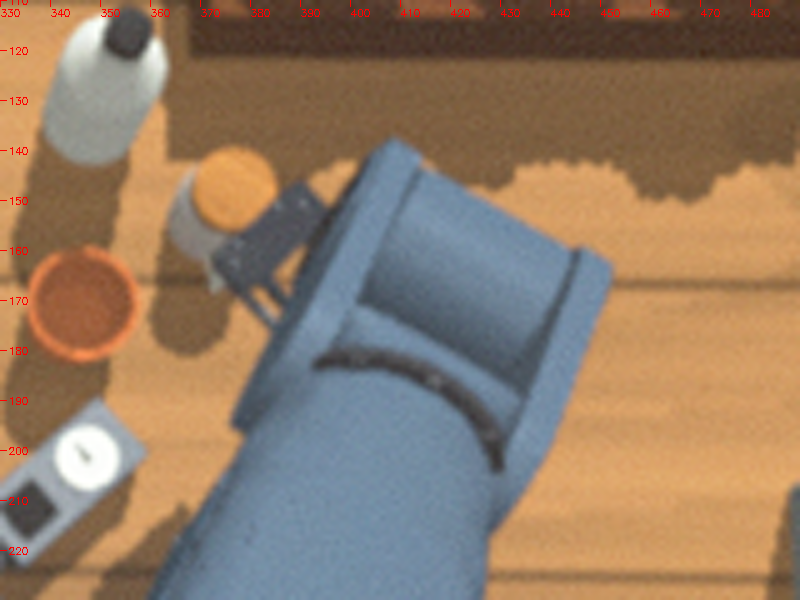

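The timer slipped out of the grasp on the way. It is upright near (372,40) in the wrist view, and the pot has not moved. I'll find its new position and look again from above.

```bash
python3 - <<'E'
from h import *
import pickle
np.set_printoptions(precision=4,suppress=True)
s=pickle.load(open('s10.pkl','rb'));W=cal('wrist',s);T=cal('top')
a,b=onz(W,329,79,.048),onz(W,413,80,.048);d=b-a
yaw=-np.arctan2(d[0],d[1]);print(a,b,np.linalg.norm(d),yaw)
c=(a+b)/2-.055*np.array([np.cos(yaw),np.sin(yaw),0]);print('ctr',c)
R=np.array(s['orientation']);print(R.T@(c-s['position']))
E
```

```text
[ 0.5057 -0.1781  0.048 ] [ 0.5448 -0.143   0.048 ] 0.05253906181160229 -0.8401925209069538
ctr [ 0.4885 -0.1196  0.048 ]
[-0.1519  0.0233  0.0567]
```

```bash
python3 -m inch '[[0,-0.06,0,0,0.2],[0,-0.06,0,0,0.5],[0,-0.06,0,0,0.85],[-0.05,0,0.0187,0,0.85],[-0.05,0,0.0187,0,0.85],[-0.05,0,0.0187,0,0.85],[0,0,0,0,0.85],[0,0,0,0,0.85]]'; python3 - <<'E'
from h import *
s=env.read_state();im=cams.snapshot('wrist');print(s['position'],s['ft_force'],s['finger_gap'])
import pickle;pickle.dump(s,open('s11.pkl','wb'))
cv2.imwrite('pics/w11.png',im)
crop(im,200,80,340,240,4,'pics/w11c.png')
cv2.imwrite('pics/t11.png',cams.snapshot('top'))
E
```

```text
time: 16.95
position: [0.4901, -0.1219, 0.252]
orientation: [[0.676, 0.001, 0.737], [-0.737, -0.0, 0.676], [0.001, -1.0, 0.0]]
ft_force: [1.1, -0.7, -0.6]
finger_gap: 0.0757
[ 0.4901468  -0.12194626  0.2519654 ] [ 1.05137188 -0.65865648 -0.62739279] 0.07565087243146833
```

View pics/w11.png

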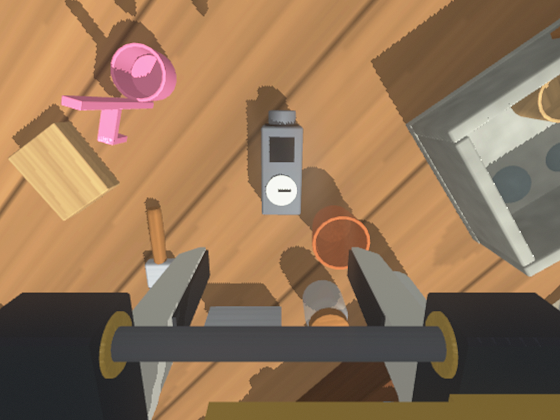

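View pics/w11c.png

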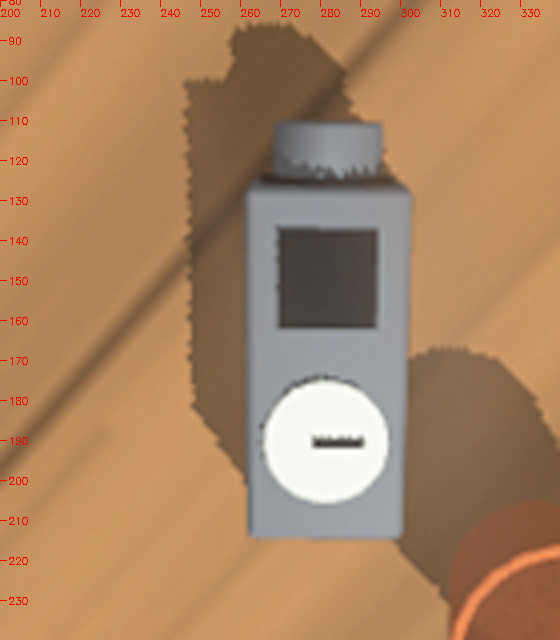

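```bash
python3 - <<'E'
from h import *
import pickle
np.set_printoptions(precision=4,suppress=True)
crop(cv2.imread('pics/w11.png'),190,280,330,330,5.5,'pics/w11s.png')
s=pickle.load(open('s11.pkl','rb'));W=cal('wrist',s)
R=np.array(s['orientation'])
a,b,c,d=[onz(W,*q,.048)for q in [(262,127.2),(302.5,127.7),(262,214),(300.5,214.3)]]
print(a,b,c,d,'ctr',(a+b+c+d)/4,'len',np.linalg.norm((c+d-a-b)/2),'w',np.linalg.norm(a-b),np.linalg.norm(c-d))
x=(c+d-a-b)/2;print('yaw x',np.arctan2(x[1],x[0]));y=(b-a+d-c)/2;print('yaw y',-np.arctan2(y[0],y[1]))
S=env.read_state();R=np.array(S['orientation']);print(S['position'],R.T@((a+b+c+d)/4-S['position']))
E
```

```text
[ 0.4369 -0.0947  0.048 ] [ 0.4724 -0.0629  0.048 ] [ 0.5085 -0.1748  0.048 ] [ 0.5448 -0.142   0.048 ] ctr [ 0.4906 -0.1186  0.048 ] len 0.10733290161627135 w 0.047616726656877224 0.04891089899314929
yaw x -0.8359026420746329
yaw y -0.8377462452180782
[ 0.4902 -0.1227  0.2516] [-0.0028  0.2036  0.0031]
```

View pics/w11s.png

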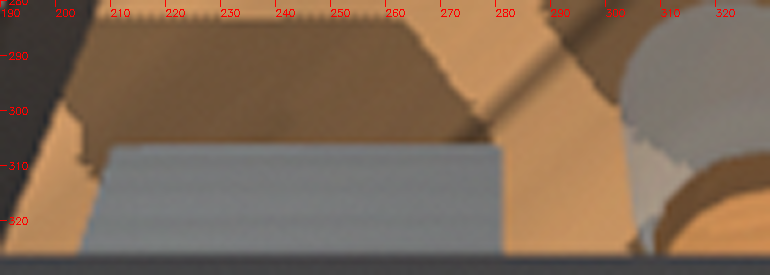

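```bash
python3 -m inch '[[-0.0028,0.055,0.0031,-0,0.85],[0,0.055,0,0,0.85],[0,0.055,0,0,0.85],[0,0.045,0,0,0.85],[0,0.0316,0,0,0.85],[0,0,0,0,0.85],[0,0,0,0,0.85]]' 60; python3 -m inch '[[0,0,0,0,0],[0,0,0,0,0],[0,0,0,0,0],[0,0,0,0,0],[0,0,0,0,0],[0,0,0,0,0],[0,0,0,0,0],[0,0,0,0,0]]' 60
python3 - <<'E'
from h import *
import pickle
np.set_printoptions(precision=4,suppress=True)
s=pickle.load(open('s11.pkl','rb'));W=cal('wrist',s)
p,q=onz(W,209,306.3,0),onz(W,279.8,306.3,0);d=q-p
print('stop',p,q,(p+q)/2,np.linalg.norm(d),-np.arctan2(d[0],d[1]))
R=np.array(s['orientation']);print(R.T@((p+q)/2-s['position']))
im=cams.snapshot('wrist');cv2.imwrite('pics/w12.png',im)
E
```

```text
time: 17.92
position: [0.4911, -0.1185, 0.011]
orientation: [[0.675, 0.001, 0.738], [-0.738, -0.0, 0.675], [0.001, -1.0, 0.001]]
ft_force: [-0.5, -0.3, 0.8]
finger_gap: 0.0789
time: 18.92
position: [0.4906, -0.1179, 0.0103]
orientation: [[0.675, 0.0, 0.738], [-0.738, -0.0, 0.675], [0.0, -1.0, 0.0]]
ft_force: [0.0, 0.8, 5.0]
finger_gap: 0.0481
stop [ 0.5573 -0.3565  0.    ] [ 0.6384 -0.2821  0.    ] [ 0.5979 -0.3193  0.    ] 0.11003887284602651 -0.827584358568172
[ 0.2181  0.2521 -0.054 ]
```

View pics/w12.png

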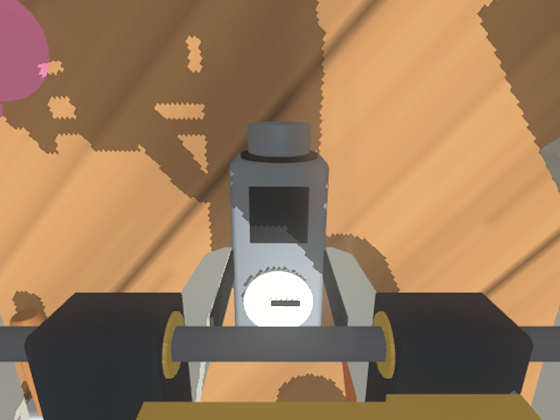

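```bash
python3 -m inch '[[0,0,0,0,0],[0,0,-0.0095,0,0],[0,0,-0.0095,0,0],[0,0,-0.0095,0,0],[0,0,-0.0095,0,0],[0,0,-0.0095,0,0],[0,0,-0.0095,0,0],[0.02,0,0,0,0],[0.02,0,0,0,0],[0,0,0,0,0]]' 20
python3 - <<'E'
from h import *
s=env.read_state();im=cams.snapshot('wrist');cv2.imwrite('pics/w13.png',im);print(s['ft_force'])
E
```

```text
time: 20.23
position: [0.4758, -0.1872, 0.0101]
orientation: [[0.675, 0.001, 0.738], [-0.738, -0.001, 0.675], [0.002, -1.0, 0.0]]
ft_force: [1.8, -2.7, 4.6]
finger_gap: 0.0494
[ 1.8205549  -2.67012386  4.60725551]
```

View pics/w13.png

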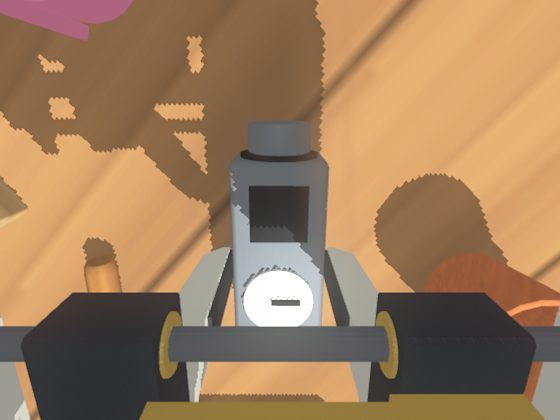

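```bash
python3 - <<'E'
from h import *
import pickle
np.set_printoptions(precision=4,suppress=True)
S=env.read_state();W=cal('wrist',S);R=np.array(S['orientation']);p=np.array(S['position'])
for q,z in [((100,265),.015),((118,290),.015)]: print(R.T@(onz(W,*q,z)-p))
s=pickle.load(open('s10.pkl','rb'));W=cal('wrist',s)
for q in [(166,195),(170,290),(122,290),(122,88)]: print('brush',R.T@(onz(W,*q,.02)-p))
for q in [(500,300)]: print('jar lid right/left',R.T@(onz(W,425,305,.085)-p))
st=np.array([.5979,-.3193,0]);print('stop',R.T@(st-p))
E
```

```text
[ 0.0172 -0.0049 -0.1167]
[ 0.0355 -0.0048 -0.1077]
brush [ 0.0966 -0.0097 -0.0907]
brush [ 0.1801 -0.0096 -0.0954]
brush [ 0.1802 -0.0096 -0.1362]
brush [ 0.0182 -0.0099 -0.1143]
jar lid right/left [ 0.1519 -0.0746  0.0905]
stop [0.1804 0.0104 0.0009]
```

```bash
python3 -m inch '[[0.018,0,-0.0016,0,0],[0.02,0,-0.0016,0,0],[0.02,0,-0.0016,0,0],[0.02,0,-0.0016,0,0],[0.02,0,-0.0016,0,0],[0.014,0,0,0,0],[0,0,0,0,0],[0,0,0,0,0]]'
python3 - <<'E'
from h import *
s=env.read_state();im=cams.snapshot('wrist');cv2.imwrite('pics/w14.png',im);print(s['ft_force'],s['finger_gap'])
t=cams.snapshot('scene');crop(t,140,120,280,225,5.5,'pics/sc14c.png')
E
```

```text
time: 21.28
position: [0.5447, -0.2738, 0.01]
orientation: [[0.675, 0.0, 0.738], [-0.738, -0.0, 0.675], [0.0, -1.0, -0.0]]
ft_force: [1.4, -1.8, 1.7]
finger_gap: 0.0495
[ 1.44339736 -1.80211051  1.69748388] 0.04946119143951734
```

View pics/w14.png

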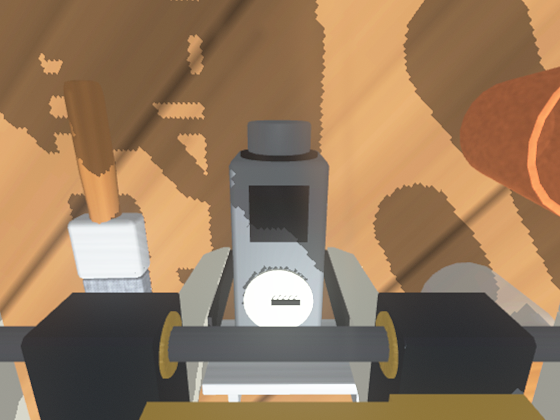

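View pics/sc14c.png

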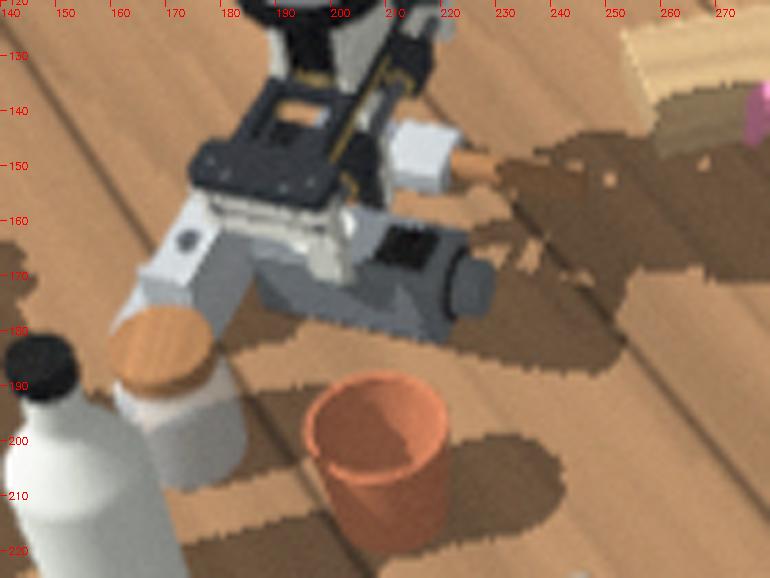

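```bash
python3 -m inch '[[0.004,0,0,0,0],[0.004,0,0,0,0],[0,0,0,0,0]]';python3 -m inch '[[0.003,0,0,0,0],[0,0,0,0,0]]';python3 -m inch '[[0.003,0,0,0,0],[0,0,0,0,0]]'
```

```text
time: 21.75
position: [0.5496, -0.2789, 0.01]
orientation: [[0.675, -0.002, 0.738], [-0.738, 0.002, 0.675], [-0.002, -1.0, -0.0]]
ft_force: [-2.3, 1.4, 7.1]
finger_gap: 0.0495
time: 22.0
position: [0.5515, -0.2809, 0.01]
orientation: [[0.675, -0.002, 0.738], [-0.738, 0.002, 0.675], [-0.003, -1.0, -0.0]]
ft_force: [-3.2, 3.2, 8.2]
finger_gap: 0.0492
time: 22.25
position: [0.5536, -0.2832, 0.01]
orientation: [[0.675, -0.002, 0.738], [-0.738, 0.002, 0.675], [-0.003, -1.0, -0.0]]
ft_force: [-2.9, 2.2, 8.4]
finger_gap: 0.0495
```

```bash
python3 -m inch '[[0.003,0,0,0,0],[0,0,0,0,0],[0,0,0,0,0]]';python3 -m inch '[[0.002,0,0,0,0],[0,0,0,0,0],[0,0,0,0,0]]'
python3 - <<'E'
from h import *
s=env.read_state();im=cams.snapshot('wrist');cv2.imwrite('pics/w15.png',im);print(s['ft_force'],s['finger_gap'])
crop(im,190,100,370,420,1.8,'pics/w15c.png')
t=cams.snapshot('scene');crop(t,140,120,280,225,5.5,'pics/sc15c.png')
E
```

```text
time: 22.62
position: [0.5539, -0.2838, 0.0099]
orientation: [[0.675, -0.006, 0.738], [-0.738, 0.005, 0.675], [-0.008, -1.0, -0.001]]
ft_force: [-10.2, 9.1, 15.3]
finger_gap: 0.0495
time: 23.0
position: [0.5544, -0.2847, 0.0096]
orientation: [[0.675, -0.008, 0.738], [-0.738, 0.006, 0.675], [-0.01, -1.0, -0.002]]
ft_force: [-14.0, 13.0, 17.0]
finger_gap: 0.0497
[-14.00088866  12.99851293  16.97461631] 0.049745016446793786
```

View pics/w15c.png

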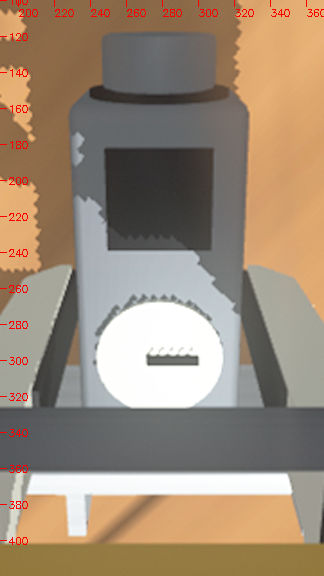

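View pics/sc15c.png

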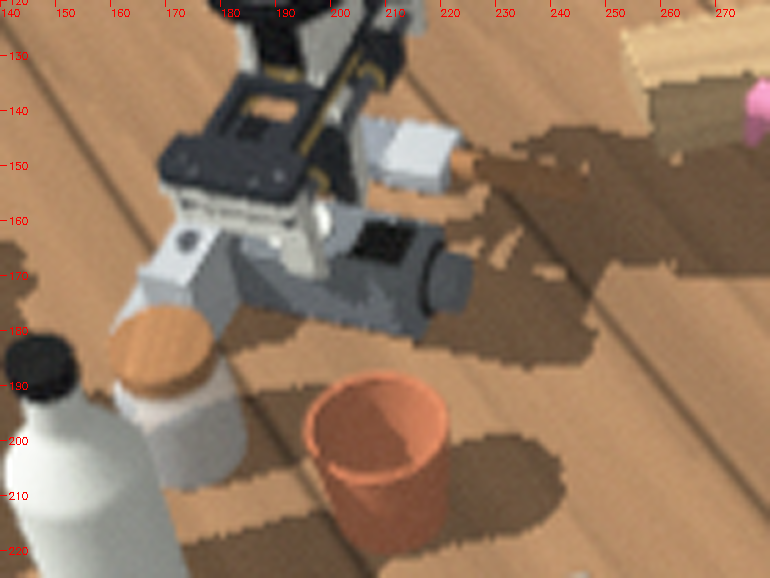

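```bash
python3 -m inch '[[-0.0025,0,0,0,0],[0,0,0,0,0],[0,0,0,0,0.7],[0,0,0,0,0.7],[0,0,0,0,0.7],[0,0,0,0,0.7]]'; python3 -m inch '[[0,-0.03,0,0,0.7],[0,-0.05,0,0,0.7],[0,-0.06,0,0,0.7],[-0.05,0,0,0,0.3],[-0.053,0,0,0,0],[0,0,0,0,0],[0,0,0,0,0],[0,0,0,0,0]]'
python3 - <<'E'
from h import *
import pickle
s=env.read_state();im=cams.snapshot('wrist');cv2.imwrite('pics/w16.png',im);print(s['position'],s['ft_force'],s['finger_gap'])
pickle.dump(s,open('s16.pkl','wb'))
t=cams.snapshot('scene');crop(t,140,120,280,225,5.5,'pics/sc16c.png')
E
```

```text
time: 23.85
position: [0.5561, -0.2861, 0.0099]
orientation: [[0.675, -0.0, 0.738], [-0.738, 0.0, 0.675], [-0.0, -1.0, -0.0]]
ft_force: [-0.8, -0.2, 0.2]
finger_gap: 0.0652
time: 24.85
position: [0.4873, -0.2109, 0.15]
orientation: [[0.675, 0.0, 0.738], [-0.738, -0.0, 0.675], [0.001, -1.0, 0.0]]
ft_force: [-0.0, 0.3, 0.1]
finger_gap: 0.0195
[ 0.48733953 -0.21088272  0.15002588] [-0.02145447  0.27501342  0.14131543] 0.01949099618183973
```

View pics/w16.png

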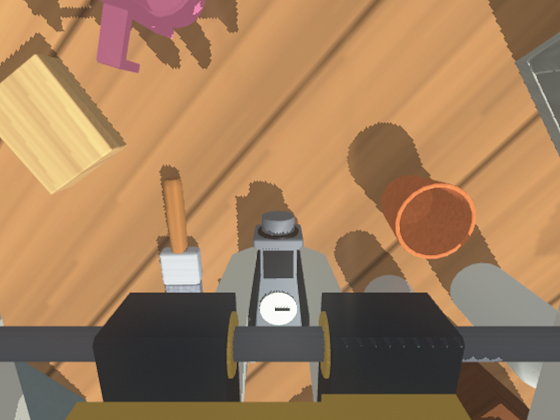

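View pics/sc16c.png

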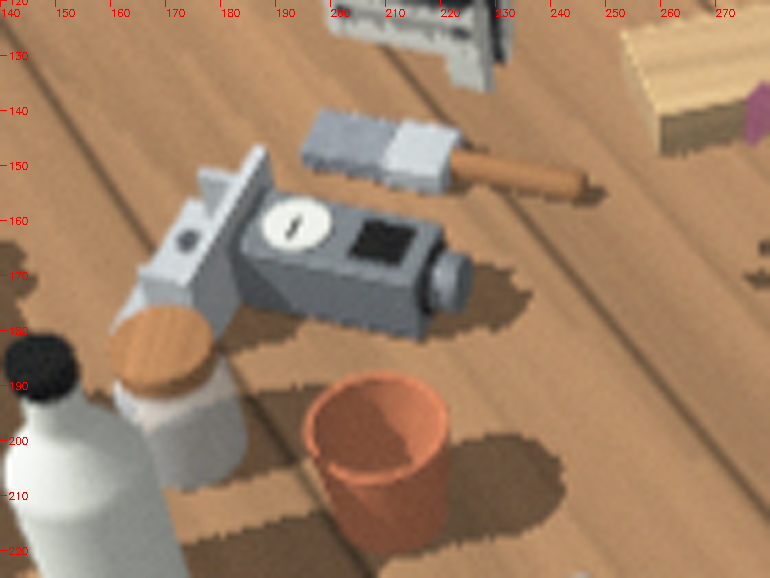

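```bash
python3 -m inch '[[-0.02,0,0,0,0],[0,0.05,0,0,0],[0,0.05,0,0,0],[0,0.038,0,0,0],[0,0,0,0,0],[0,0,0,0,0]]'
python3 - <<'E'
from h import *
s=env.read_state();im=cams.snapshot('wrist');cv2.imwrite('pics/w17.png',im);print(s['position'],s['ft_force'],s['finger_gap'])
t=cams.snapshot('scene');crop(t,140,120,280,225,5.5,'pics/sc17c.png')
E
```

```text
time: 25.7
position: [0.474, -0.1959, 0.0132]
orientation: [[0.675, 0.001, 0.738], [-0.738, -0.001, 0.675], [0.001, -1.0, 0.0]]
ft_force: [-1.7, -0.2, 1.0]
finger_gap: 0.0007
[ 0.47395721 -0.1959041   0.01321794] [-1.65342319 -0.21725043  0.95486372] 0.0007031384402141726
```

View pics/w17.png

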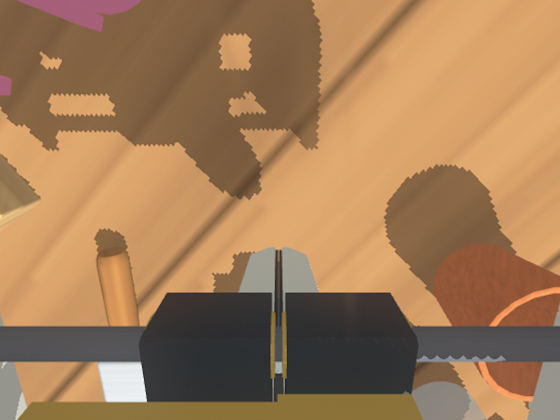

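View pics/sc17c.png

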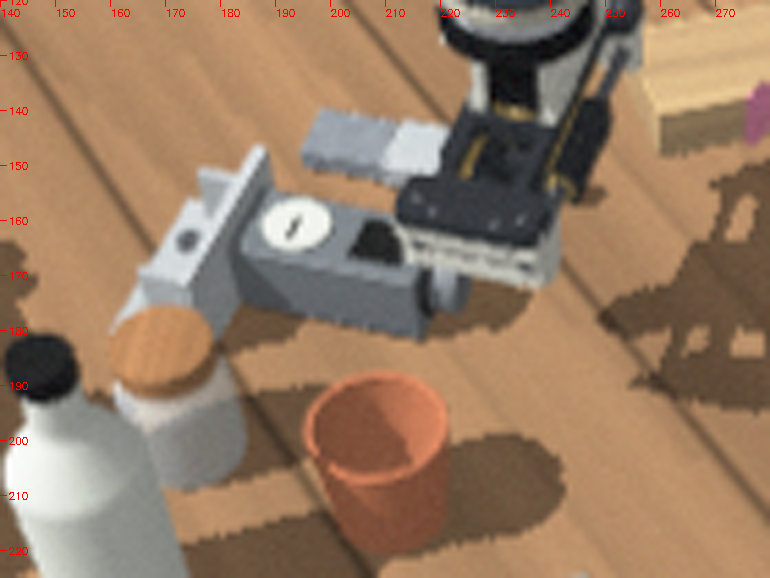

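```bash
python3 -m inch '[[0.012,0,0,0,0],[0.012,0,0,0,0],[0.006,0,0,0,0],[0,0,0,0,0]]';for i in 1; do python3 -m inch '[[0.003,0,0,0,0],[0,0,0,0,0]]'; python3 -m inch '[[0.003,0,0,0,0],[0,0,0,0,0]]'; done
```

```text
time: 26.3
position: [0.4936, -0.2178, 0.0119]
orientation: [[0.675, -0.0, 0.738], [-0.738, 0.0, 0.675], [-0.0, -1.0, -0.0]]
ft_force: [0.2, 0.4, -0.7]
finger_gap: 0.0006
time: 26.55
position: [0.4954, -0.2197, 0.012]
orientation: [[0.675, -0.0, 0.738], [-0.738, 0.0, 0.675], [-0.0, -1.0, -0.0]]
ft_force: [0.5, -0.1, 0.1]
finger_gap: -0.0001
time: 26.8
position: [0.4975, -0.222, 0.0121]
orientation: [[0.675, 0.0, 0.738], [-0.738, -0.0, 0.675], [0.0, -1.0, 0.0]]
ft_force: [-0.3, -0.5, 1.2]
finger_gap: 0.0004
```

```bash
python3 -m inch '[[0.002,0,0,0,0],[0,0,0,0,0]]'|grep -E "pos|force"; python3 -m inch '[[0.002,0,0,0,0],[0,0,0,0,0]]'|grep -E "pos|force";python3 -m inch '[[0.002,0,0,0,0],[0,0,0,0,0]]'|grep -E "pos|force"
```

```text
position: [0.4989, -0.2235, 0.0121]
ft_force: [-0.8, -0.4, -0.1]
position: [0.5002, -0.225, 0.012]
ft_force: [0.1, -0.2, 1.0]
position: [0.5016, -0.2264, 0.012]
ft_force: [0.4, -0.6, 0.4]
```

```bash
python3 - <<'E'
from h import *
t=cams.snapshot('scene');crop(t,140,120,280,225,5.5,'pics/sc18c.png')
E
```

```text
(no output)
```

View pics/sc18c.png

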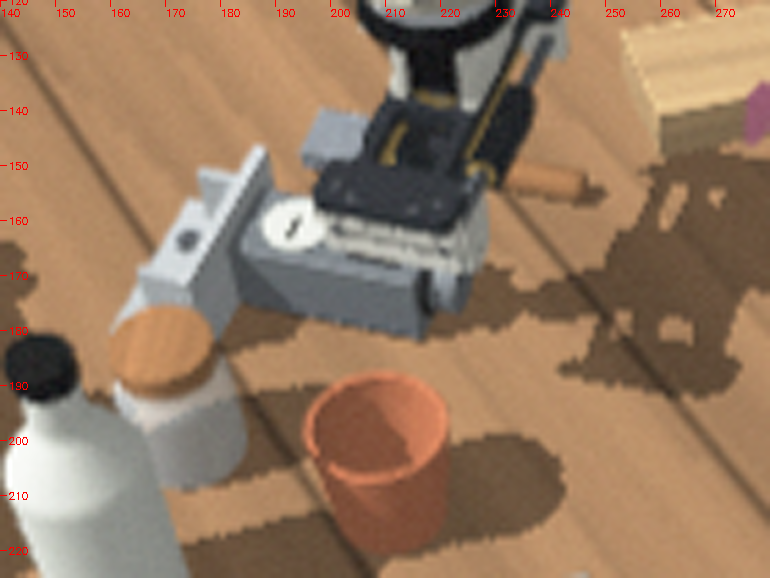

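```bash
for k in 1; do python3 -m inch '[[0.002,0,0,0,0],[0,0,0,0,0]]'|grep -E "pos|force"; python3 -m inch '[[0.002,0,0,0,0],[0,0,0,0,0]]'|grep -E "pos|force";python3 -m inch '[[0.002,0,0,0,0],[0,0,0,0,0]]'|grep -E "pos|force"; done
```

```text
position: [0.5029, -0.2279, 0.012]
ft_force: [-0.6, 0.0, -0.1]
position: [0.5042, -0.2294, 0.012]
ft_force: [-0.4, 0.0, 0.1]
position: [0.5056, -0.2309, 0.012]
ft_force: [0.2, -0.0, 0.2]
```

```bash
for k in 1; do python3 -m inch '[[0.002,0,0,0,0],[0,0,0,0,0]]'|grep -E "pos|force"; python3 -m inch '[[0.002,0,0,0,0],[0,0,0,0,0]]'|grep -E "pos|force";python3 -m inch '[[0.002,0,0,0,0],[0,0,0,0,0]]'|grep -E "pos|force"; done
python3 - <<'E'
from h import *
t=cams.snapshot('scene');crop(t,140,120,280,225,5.5,'pics/sc19c.png')
E
```

```text
position: [0.5069, -0.2323, 0.012]
ft_force: [-0.6, 0.3, -0.7]
position: [0.5083, -0.2338, 0.012]
ft_force: [-0.2, -1.3, -0.0]
position: [0.5096, -0.2353, 0.012]
ft_force: [-0.2, -0.4, 0.0]
```

View pics/sc19c.png

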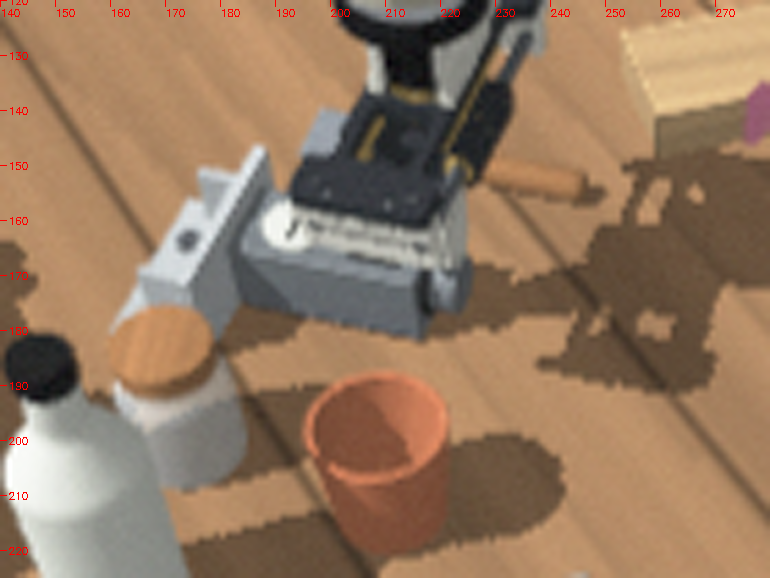

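```bash
python3 - <<'E'
from h import *
s=env.read_state();im=cams.snapshot('wrist');crop(im,180,200,380,420,2.7,'pics/w19.png')
print(s['position'],s['ft_force'],s['wrist_torque'])
S=cal('scene');R=np.array(s['orientation']);p=np.array(s['position'])
for q in [(0,0,0),(0,0,.017),(0,0,-.017),(0,-.03,.017),(.007,0,.017)]: print(q,proj(S,p+R@np.array(q)))
E
```

```text
[ 0.5096143  -0.235267    0.01203104] [-0.95286683 -0.01728502 -0.46530759] [-0.01793652  0.01069172  0.03219123]
(0, 0, 0) [221.38104975 174.22437093]
(0, 0, 0.017) [219.49969301 178.14009854]
(0, 0, -0.017) [223.23039153 170.37527706]
(0, -0.03, 0.017) [218.55457872 171.24943768]
(0.007, 0, 0.017) [217.32203588 177.68403397]
```

View pics/w19.png

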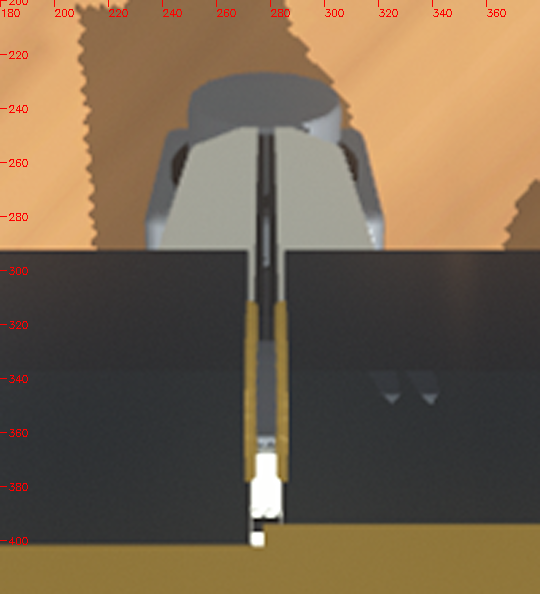

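```bash
python3 - <<'E'
from h import *
import pickle
s=pickle.load(open('s16.pkl','rb'));S=cal('scene');R=np.array(s['orientation']);p=np.array(s['position'])
for g in [0.0195/2]:
  for q in [(0,0,g),(0,0,-g),(.007,0,g),(-.007,0,g),(0,0,g+.017)]: print(q,proj(S,p+R@np.array(q)))
W=cal('wrist',s)
for q in [(0,0,0),(.0075,0,0),(-.0075,0,0),(0,-.02,0),(0.0075,-.02,0),(-.0075,-.02,0)]: print(q,proj(W,p+R@np.array(q)))
a=cv2.imread('pics/w19.png')
t=cams.snapshot('scene');crop(t,190,130,250,190,10,'pics/sc20c.png')
E
```

```text
(0, 0, 0.00975) [227.01598242 144.4480457 ]
(0, 0, -0.00975) [229.30882487 139.87779294]
(0.007, 0, 0.00975) [224.61093375 143.97535837]
(-0.007, 0, 0.00975) [229.42548346 144.9216081 ]
(0, 0, 0.026750000000000003) [224.97578053 148.51471776]
(0, 0, 0) [280.84679761 237.60383835]
(0.0075, 0, 0) [280.8069092  248.31361846]
(-0.0075, 0, 0) [280.88751244 226.67216673]
(0, -0.02, 0) [281.09781962 250.54550782]
(0.0075, -0.02, 0) [281.05131288 262.13868809]
(-0.0075, -0.02, 0) [281.14538445 238.68856816]
```

View pics/sc20c.png

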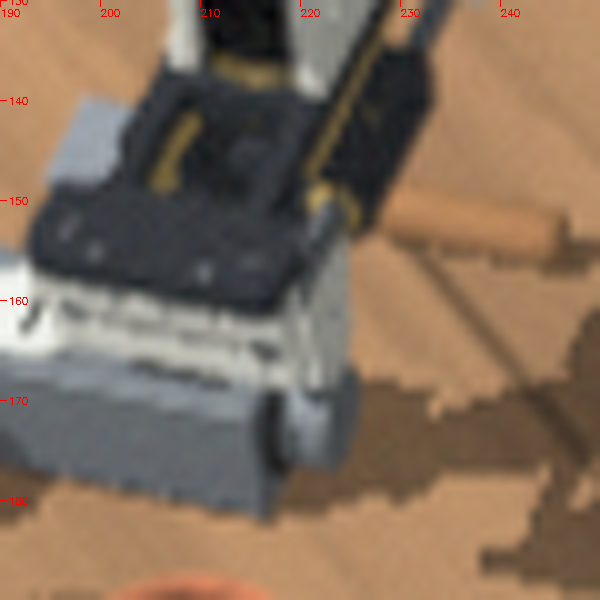

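```bash
python3 - <<'E'
from h import *
S=cal('scene')
R=np.array([[.676,.737,0],[-.737,.676,0],[0,0,1]]);st=np.array([.5979,-.3193,0])-.008*R[:,1]
for n,q in dict(btn=(-.128,0,.028),btn_top=(-.128,0,.045),btn_base=(-.11,0,.028),t1=(-.11,.025,.048),t2=(-.11,.025,0),plainT=(0,.025,.048),plainB=(0,.025,0)).items(): print(n,proj(S,st+R@np.array(q)))
E
```

```text
btn [222.87976985 171.05129827]
btn_top [222.38569034 167.08816193]
btn_base [217.26117629 169.89754577]
t1 [213.70894952 171.02172158]
t2 [215.36844964 181.99727205]
plainT [179.04647678 163.87924198]
plainB [181.77138925 174.93707946]
```

The pictures disagree with the nominal tool. In both the scene and wrist views the fingertips end about 30 mm above the reported TCP. That explains two things: the timer slipped because only its top edge was gripped, and the fingers are now passing just over the button without any force. I'll back off, lower in small steps while watching the force, and push again.

```bash
python3 -m inch '[[-0.014,0,0,0,0],[-0.014,0,0,0,0],[0,0,0,0,0],[0,0.004,0,0,0],[0,0.004,0,0,0],[0,0,0,0,0]]'; python3 -m inch '[[0,0.004,0,0,0],[0,0,0,0,0]]'|grep -E "pos|force";  python3 -m inch '[[0,0.003,0,0,0],[0,0,0,0,0]]'|grep -E "pos|force"
```

```text
time: 30.0
position: [0.4905, -0.2146, 0.0035]
orientation: [[0.675, -0.001, 0.738], [-0.738, 0.0, 0.675], [-0.001, -1.0, -0.0]]
ft_force: [-0.1, 0.8, -0.4]
finger_gap: 0.0007
position: [0.4905, -0.2145, -0.0003]
ft_force: [0.2, 0.1, -0.0]
position: [0.4905, -0.2145, -0.0032]
ft_force: [0.8, -1.1, 0.2]
```

```bash
python3 -m inch '[[0,0.004,0,0,0],[0,0,0,0,0]]'|grep -E "pos|force"; python3 -m inch '[[0.005,0,0,0,0],[0.005,0,0,0,0],[0,0,0,0,0]]'|grep -E "pos|force"
python3 - <<'E'
from h import *
im=cams.snapshot('wrist');crop(im,180,200,380,420,2.7,'pics/w21.png')
t=cams.snapshot('scene');crop(t,140,120,280,225,5.5,'pics/sc21c.png')
E
```

```text
position: [0.4905, -0.2144, -0.0073]
ft_force: [-0.2, -0.6, -0.7]
position: [0.4976, -0.2221, -0.007]
ft_force: [-1.3, 1.3, 0.8]
```

View pics/sc21c.png

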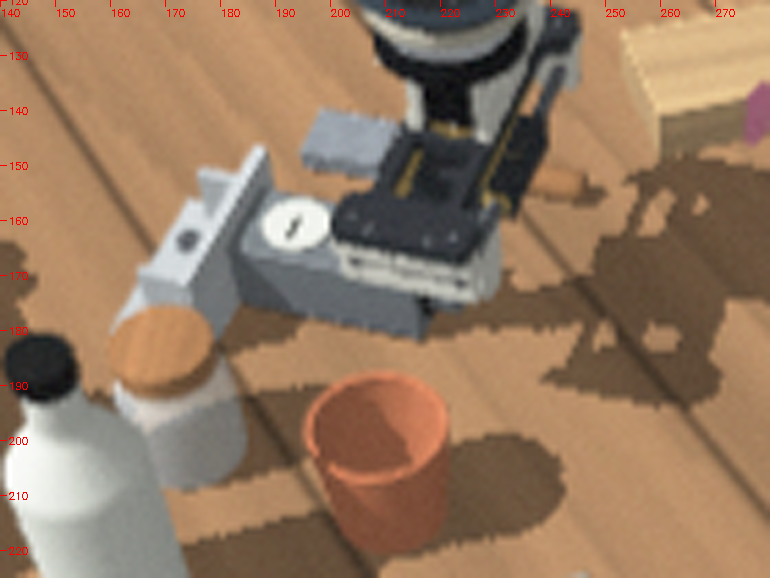

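View pics/w21.png

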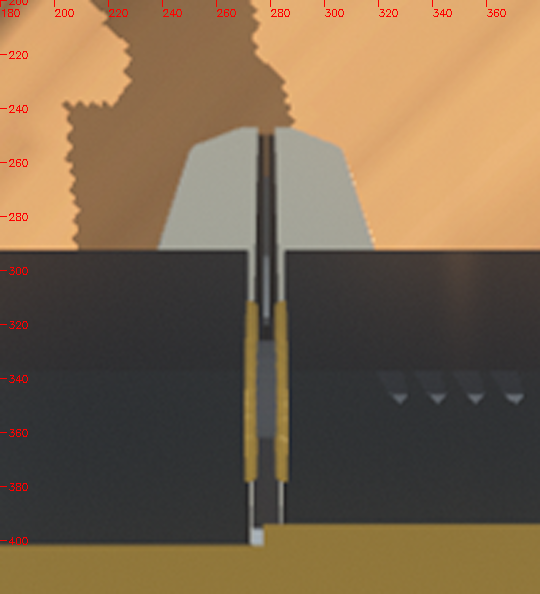

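```bash
for k in 1; do python3 -m inch '[[0.002,0,0,0,0],[0,0,0,0,0]]'|grep -E "pos|force"; python3 -m inch '[[0.002,0,0,0,0],[0,0,0,0,0]]'|grep -E "pos|force"; python3 -m inch '[[0.002,0,0,0,0],[0,0,0,0,0]]'|grep -E "pos|force"; done
```

```text
position: [0.4986, -0.2233, -0.007]
ft_force: [-1.2, 2.1, 1.6]
position: [0.4999, -0.2247, -0.0071]
ft_force: [-1.7, 3.3, 1.5]
position: [0.5012, -0.2262, -0.007]
ft_force: [-3.3, 4.6, 3.0]
```

```bash
python3 -m inch '[[0.002,0,0,0,0],[0,0,0,0,0]]'|grep -E "pos|force"; python3 -m inch '[[0.002,0,0,0,0],[0,0,0,0,0]]'|grep -E "pos|force"
```

```text
position: [0.5024, -0.2274, -0.007]
ft_force: [-4.3, 5.2, 4.2]
position: [0.503, -0.2281, -0.0071]
ft_force: [-7.6, 10.1, 8.3]
```

The push force rose as a spring does (2.4, 3.6, 5.6, 6.7 N) and then jumped to 12.6 N with almost no further travel, so the button is fully in. I'll hold it for about a second.

```bash
python3 -m inch '[[0.0005,0,0,0,0],[0,0,0,0,0],[0,0,0,0,0],[0,0,0,0,0],[0,0,0,0,0],[0,0,0,0,0]]'; python3 - <<'E'
from h import *
t=cams.snapshot('scene');crop(t,140,120,280,225,5.5,'pics/sc22c.png')
E
python3 -m inch '[[-0.003,0,0,0,0],[-0.005,0,0,0,0],[-0.01,0,0,0,0],[-0.02,0,0,0,0],[-0.02,0,0,0,0],[0,-0.05,0,0,0],[0,-0.06,0,0,0],[0,-0.06,0,0,0],[0,0,0,0,0]]'
python3 - <<'E'
from h import *
import pickle
s=env.read_state();im=cams.snapshot('wrist');cv2.imwrite('pics/w23.png',im);print(s['position'])
pickle.dump(s,open('s23.pkl','wb'))
t=cams.snapshot('scene');cv2.imwrite('pics/sc23.png',t);crop(t,140,120,280,225,5.5,'pics/sc23c.png')
crop(t,200,200,320,320,5,'pics/sc23d.png');cv2.imwrite('pics/t23.png',cams.snapshot('top'))
E
```

```text
time: 33.22
position: [0.503, -0.2282, -0.0071]
orientation: [[0.675, -0.003, 0.738], [-0.738, 0.003, 0.675], [-0.004, -1.0, -0.001]]
ft_force: [-8.1, 11.0, 9.1]
finger_gap: 0.0004
time: 34.4
position: [0.4677, -0.1881, 0.1674]
orientation: [[0.675, 0.008, 0.738], [-0.738, -0.005, 0.675], [0.009, -1.0, 0.003]]
ft_force: [0.3, -0.3, -0.4]
finger_gap: 0.0005
[ 0.46769091 -0.1880635   0.16736373]
```

View pics/sc23c.png

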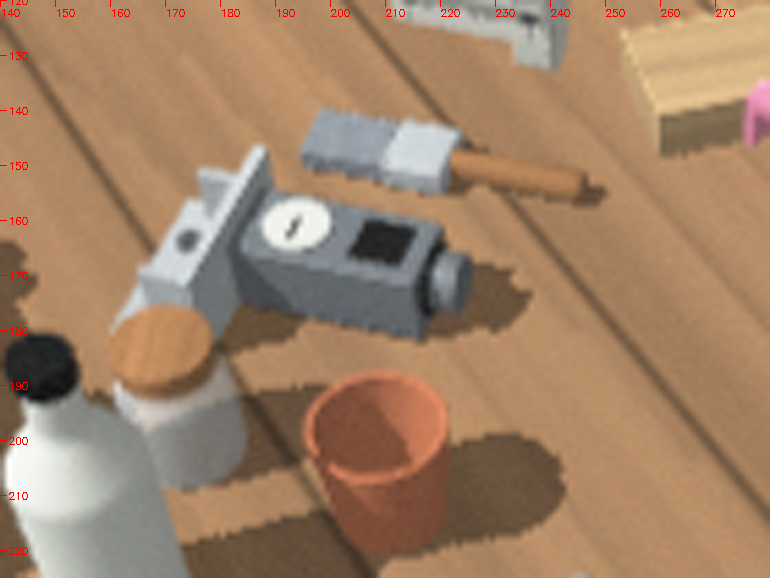

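View pics/sc23d.png

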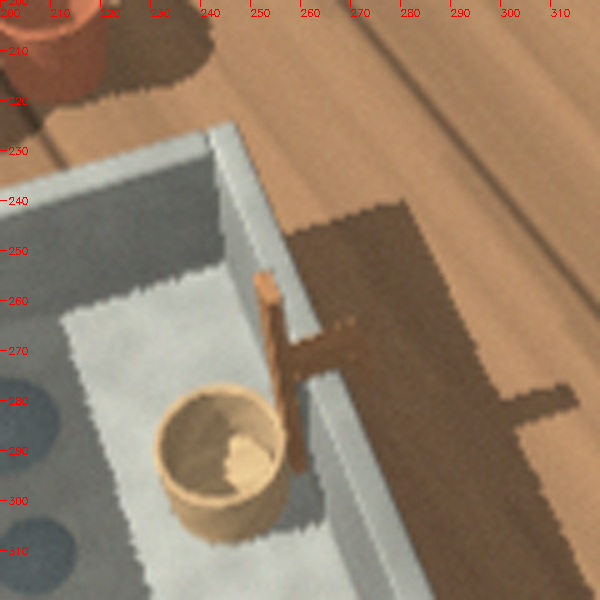

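View pics/w23.png

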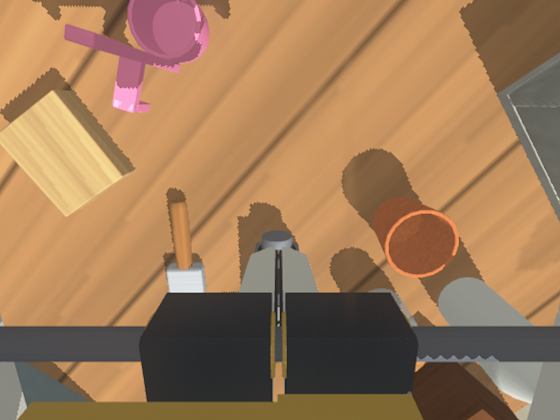

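View pics/sc22c.png

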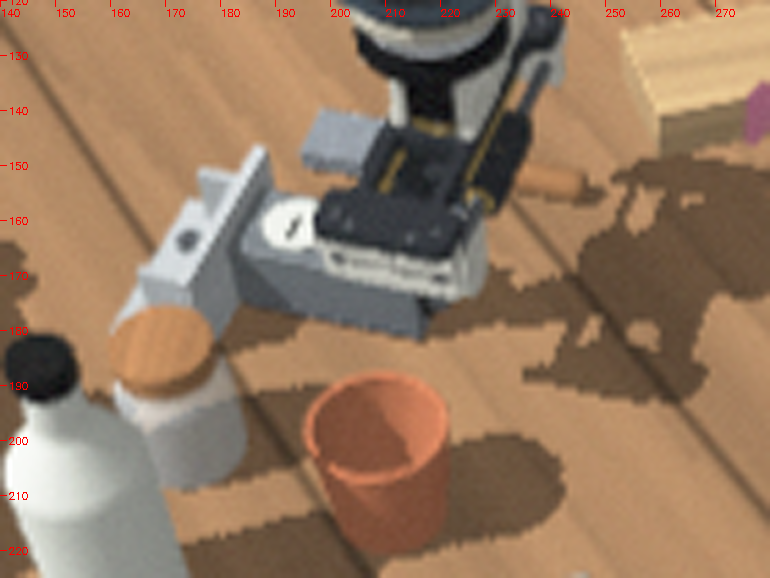

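```bash
python3 -m inch '[[-0.02,-0.05,0,0,0],[-0.02,-0.05,0.03,0,0],[-0.02,-0.04,0.03,0,0],[-0.03,0,0.04,0,0],[-0.03,0,0.04,0,0],[0,0,0,0,0],[0,0,0,0,0]]'
python3 - <<'E'
from h import *
import pickle
s=env.read_state();im=cams.snapshot('wrist');cv2.imwrite('pics/w24.png',im);pickle.dump(s,open('s24.pkl','wb'))
t=cams.snapshot('top');cv2.imwrite('pics/t24.png',t);crop(t,330,110,450,230,5,'pics/t24c.png')
crop(t,200,100,320,220,5,'pics/t24d.png')
E
```

```text
time: 35.42
position: [0.4874, -0.0042, 0.3018]
orientation: [[0.675, -0.002, 0.738], [-0.738, -0.0, 0.675], [-0.001, -1.0, -0.002]]
ft_force: [-0.5, -0.6, -0.3]
finger_gap: 0.0005
```

View pics/w24.png

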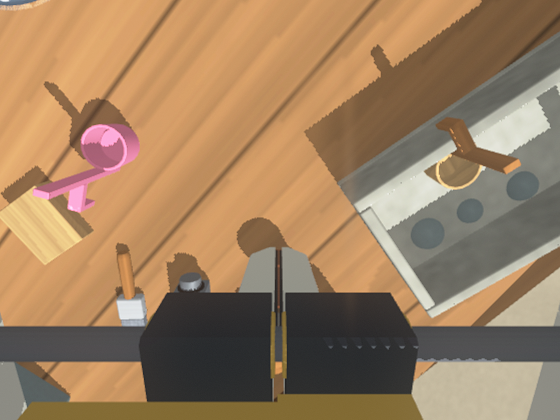

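View pics/t24c.png

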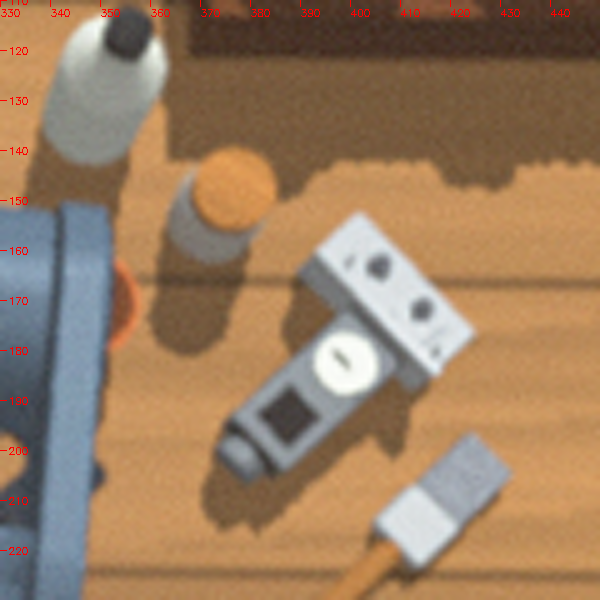

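View pics/t24d.png

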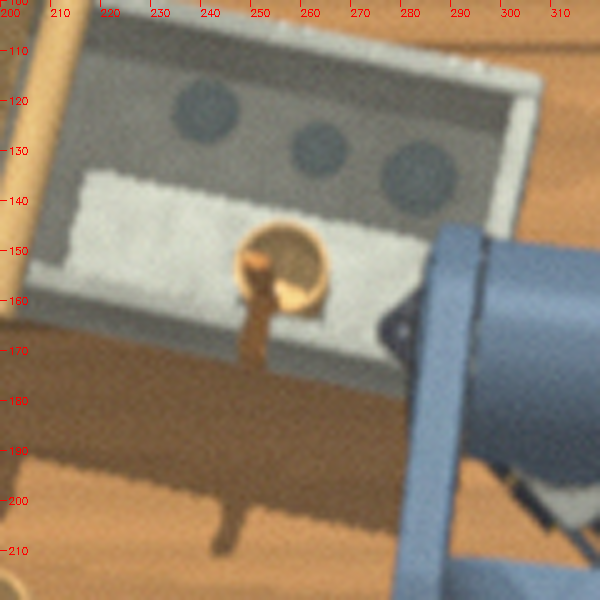

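```bash
python3 -m inch '[[0,0,0,0,0],[0,0,0,0,0]]'; python3 -c "
from workcell import order
print(order.finish_job())"
```

```text
time: 35.78
position: [0.4876, -0.0044, 0.303]
orientation: [[0.674, 0.0, 0.738], [-0.738, -0.0, 0.674], [0.0, -1.0, 0.0]]
ft_force: [-0.6, -0.1, -1.3]
finger_gap: 0.0004
the job is handed in; nothing more can be done
None
```

I handed the job in at about 35.8 s of robot time, with both parts done as far as I can check; no verdict is reported.

**Dipper:** it hangs by its hook on the near long rim with the cup inside, and the gripper has let go. It tilted in the grip while being carried, so I used the wall to straighten it before lowering it onto the rim. The last wrist, scene and top pictures all show it hanging.

**Timer:** its plain end is flush and looks square against the stop, near the middle. The push force rose steadily and then jumped to about 12.6 N with almost no further travel, which I read as the button fully in. I held it there for about a second with the timer already against the stop. After I backed off, the button looked fully out again.

**What went wrong or disagreed:**
- **Timer dropped:** on the first try it slipped out of the grip and fell a short way from where it started, staying upright. I then held it and slid it along the bench to the stop instead of lifting it.
- **Fingertip position:** the fingers end roughly 30 mm above the reported TCP. That explains the slip, and my first push passing over the button without any force. I lowered the tool about 20 mm and the second push worked.
- **Other objects:** the jar, brush, bottle and the visible part of the pot looked unmoved in the final pictures. I did not measure every other object to the 20 mm limit.

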